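# Run a power adapter's contact test: hang the guard, then hold the test lever

### The job

A power adapter lies ready in the contact tester. Take the hook-on guard off its parking stand and hang it on the tester's guard rail, panel on the robot's side, and let go of it; only then press the spring-return test lever down until its pointer stands between the two marks on the quadrant, so that the sprung contact bears on the adapter's plug. Finish while still holding the lever there: it springs up when let go, and must not be driven down to its stop.

Things in the scene. Friction and masses are not known exactly. Their poses are not given: they have to be found in the camera images.
- guard_hook (a point): Inside the guard's hook, mid-thickness, 7 mm below its top, level with the axis of the bar it hangs on. Axes: x from panel to lip, y along the hook, z up. Hook 56 mm long (y), 21 mm thick (x): outer faces x = -10.5 (panel), +10.5 (lip); grasp it from above across these. Slot inside: x = -7.5 to +7.5 mm, ceiling z = +4, lip down to z = -24 (last 8 mm flares out 3 mm).
- guard: The hook-on guard: loose grey plastic panel with a clear window, 124 mm wide, 88 high, 3 thick, 140 g, with the folded hook at the middle of its top edge; at first it hangs on the parking stand. Origin 3 mm to the -x side of point guard_hook, on the bar's axis when hung. Lower edge at z = -98 mm. Straight up by 32 mm frees the hook from a bar, by 105 mm the whole panel.
- guard_panel (a point): On the guard panel, in mid-thickness, at the middle of its width, 8 mm above its lower edge: 9 mm to the -x side of point guard_hook and 90 mm below it. It must end on the robot's side (-x side) of the guard rail.
- guard_stand: Parking stand, fixed: dark steel foot 60 x 112 x 12 mm with a hoop of 8 mm steel rod like the tester's rail (posts 90 mm apart, bar axis 130 mm above the table). Origin: centre of the underside; the bar runs along y above it, the guard's panel is on its -x side.
- tester: The contact tester, fixed: aluminium base plate 135 (x) x 207 (y) x 12 mm with a white nest in which the adapter lies along y, an end stop, a sliding contact carriage, a clevis with the test lever, and the guard rail along its front edge. Origin on the table under the plate; -x is its front (robot's side), the lever sticks out to -y.
- guard_rail (a point): Middle of the tester's guard rail, on the bar's axis: 8 mm steel rod along y, bent down at both ends into posts 90 mm apart, bar axis 130 mm above the table, at the tester's front edge before the nest. Axes as the tester's (z up). The guard hangs properly when point guard_hook is here at about x = +3, z = 0, within 20 mm in y, panel on the -x side against bar and posts.
- test_lever (a joint): Lever angle in rad: 0 at rest (spring holds it up, grip pointing 0.25 rad above level), grows as the grip is pressed down; stop at 0.50. The two black marks on the white quadrant by the pivot are at 0.27 and 0.40; the contact meets the plug at about 0.20. Between the marks (0.335) the grip's middle is 47 mm lower than at rest. Pressing at the grip takes about 1.5 N at first, 6 N between the marks.
- lever_grip (a point): Middle of the lever's black barrel grip (22 mm thick, 70 mm long), on its axis, 125 mm above the table at rest; moves with the lever. The pivot axis lies along the tester's x, 136 mm from here in the tester's +y and 35 mm lower at rest (radius 140 mm). Press the grip from above or pinch its 22 mm along the tester's x, which is this point's x axis.
- adapter_nest: The black power adapter under test, loose in the tester's nest: box 64 x 43 x 26 mm with a stub (plug side) at one end, 91 mm over all along the tester's y, stub towards the contact carriage. Origin: centre of the underside. Leave it there.
- contact_head: The sprung contact: black nose 17 mm in diameter with a brass tip, sticking out of the carriage towards the adapter's stub, at rest 9 mm from it; a bell crank on the lever moves the carriage 45 mm per rad, then the nose is pushed back with 1.5 N per mm. Moved by the lever alone.
- adapter_w0: Another black adapter (91 x 44 x 26 mm) waiting on the table; not to be moved.
- adapter_w1: Another black adapter (91 x 44 x 26 mm) waiting on the table; not to be moved.
- coupling_w: Chrome coupling, 33 mm across and 46 mm high, standing on the table; not to be moved.

How it is judged:
On the way, in this order (a step that is already met when the one before it is completed fails the run):
1. the guard hangs on the tester's guard rail, panel on the robot's side, and is let go (x of guard_panel in the frame of guard_rail below -0.001 m and x of guard_hook in the frame of guard_rail between -0.006 and 0.01 m and y of guard_hook in the frame of guard_rail between -0.02 and 0.02 m and z of guard_hook in the frame of guard_rail between -0.004 and 0.004 m and angle between guard_hook's own z axis and vertical below 0.15 rad and angle between the y axis of guard_hook and the y axis of guard_rail, either way round below 0.15 rad and contact force between guard and the fingers below 0.05 N), for 0.2 s.
2. with the guard hung, the test lever's pointer is between the two marks (x of guard_panel in the frame of guard_rail below -0.001 m and x of guard_hook in the frame of guard_rail between -0.006 and 0.01 m and y of guard_hook in the frame of guard_rail between -0.02 and 0.02 m and z of guard_hook in the frame of guard_rail between -0.004 and 0.004 m and angle between guard_hook's own z axis and vertical below 0.15 rad and angle between the y axis of guard_hook and the y axis of guard_rail, either way round below 0.15 rad and value of joint test_lever between 0.27 and 0.4 rad), for 0.3 s.
At the end, for the whole second after the job is handed in: Guard on the rail, hook down on the bar (4 mm), within 20 mm of its middle, square within 0.15 rad, panel in front, not gripped; the robot holds the lever between the marks (0.27 to 0.40 rad) with over 1 N, and the contact head bears on the nested adapter with over 2 N (all of step 2 and contact force between guard and the fingers below 0.05 N and contact force between contact_head and adapter_nest above 2 N and contact force between any of the fingers, the arm and test_lever above 1 N and horizontal distance between adapter_nest and tester below 0.065 m); the arm keeps its last pose, push and grip.
It fails at once if the lever is pressed before the guard hangs on the rail (value of joint test_lever above 0.15 rad and not (x of guard_panel in the frame of guard_rail below -0.001 m and x of guard_hook in the frame of guard_rail between -0.006 and 0.01 m and y of guard_hook in the frame of guard_rail between -0.02 and 0.02 m and z of guard_hook in the frame of guard_rail between -0.004 and 0.004 m and angle between guard_hook's own z axis and vertical below 0.15 rad and angle between the y axis of guard_hook and the y axis of guard_rail, either way round below 0.15 rad)).
It fails at once if the lever is driven down to its stop (value of joint test_lever above 0.48 rad).
It fails at once if a waiting part is disturbed (distance of any of adapter_w0, adapter_w1, coupling_w from where it was at the start of the episode above 0.03 m).
It also fails if it takes over 48 s, if anything falls off the work surface, if the arm or the gripper's body presses on something with over 40 N, if the wrist force passes 120 N, or if a joint passes its speed limit or range.

### The arm

A 7-joint arm with a two-finger parallel gripper is mounted at the origin on a cart in front of the work surface, level with it; the furniture and walls round the work are solid. World frame = base frame: x ahead of the robot, y to its left, z up, the work surface at z = 0. Lengths are in m, angles in rad, forces in N, time in s.
With the tool pointing down it reaches from about 0.35 to 0.9 m from the base axis. Payload 8.1 kg.
Tool frame: the origin (TCP) lies between the finger pads; the fingertips stand 19 mm ahead of it and the grasp point (between the pads) is the TCP; y points along the fingers, x is the direction in which the jaws open and shut, and the axes are right-handed (so a half turn about y gives the same grasp; the last joint's range is limited). The gripper opens to 92 mm and grips with 3 to 60 N. Pads are 19 mm wide; open, the fingers measure 130 mm over their backs; the gripper's body (75 mm by 190 mm) begins 47 mm behind the grasp point.
Start: joints at [-1.249, 0.434, 0.025, 1.573, -0.012, 1.134, -0.075], TCP at [0.258, 0.569, 0.208] pointing down, gripper open.
Joint ranges: [-2.62, 2.62], [-0.44, 2.09], [-1.27, 1.32], [0.08, 2.57], [-1.32, 4.46], [0.12, 2], [-2.74, 2.74]. Speed limits (rad/s): [2.22, 2.22, 3.01, 3.01, 3.14, 3.14, 3.14].

### API

Orientations are given as a rotation vector (axis times angle).
In Python, from cell import arm gives the robot as it stands.
- The arm moves only by the tool move_arm, never from a script. Its argument "series" is a list of rows, each an object of numbers: "x", "y", "z": the shift along the tool's x, y, z in cm; "rx", "ry", "rz": the turn, a rotation vector about the tool's x, y, z in rad. In form: [{"x": .., "y": .., "z": .., "rx": .., "ry": .., "rz": ..}, ...]. A call has 1 to 12 rows; each row shifts and turns the pose as measured when the row begins, along the tool's axes as they then stand; what a row does not reach is not made up. A row lasts 1/8 s, in which the tool goes at most 62.5 mm and 10.7 degrees, less where a joint would pass 70% of its speed; a pose out of reach is approached as far as the arm can. A call is refused whole if a number of a shift passes 6.25 or a number of a turn 0.188, either way. A call with a gripper value outside its range is refused whole. "jaw" is the finger opening in cm, from 0 to 9.18, set as the call begins (left out, the last holds). The fingers move at their own pace and stop on an object; "newtons" is the grip in N (left out, the last holds). Time passes only in rows, so rows that do not move let the fingers close. It gives the time, the measured TCP pose, the force and the opening at its end, in the units of the state.
- arm.observe(): the state, without advancing time (a new reading comes with each control period).
- arm.get_image(name): name is "side" or "top"; returns the picture (384x512x3 uint8, blue, green, red); there is no depth.
- arm.camera_params(name): a dict with "K" (3x3 intrinsics, pixels), "R" (3x3) and "t" (3): a world point X has camera coordinates R X + t. Camera axes: x right, y down, z forward; pixel columns grow to the right and rows downward; lengths in m; the calibration is good to about 2 mm. A picture is of the moment at which its call begins. camera_params takes no time and is no camera call.
- arm.sign_off(): hands the job in, once; it reports no verdict.
The state is a dict: "clock": time; "joints": joint angles; "dq": joint speeds; "joint_efforts": joint torques, N m; "position": TCP position; "ee_rot": TCP orientation; "force": force on the tool from outside, world axes, zero at the start; "ft_torque": the same for the moment, N m; "width": opening from 0.0 (shut) to 1.0 (fully open).
Only numpy, scipy, OpenCV 4.12 (cv2) and the standard library are available. Lean on these libraries where they do the work, as an engineer would, in place of code of your own. Each camera call takes 0.05 s, during which the arm holds its last target.

## Working session

There is one attempt and no reset: what is moved stays moved. The work goes in short steps, Python scripts to look and compute and a tool call to move; the robot and the scene stay as the last step left them, time stands still between calls to the robot, and variables do not carry over. Pictures are saved under pics/ and viewed, and the job is handed in when it is done.

Besides the shell and the picture viewer there is one more tool, called after ">>>" as name(argument=value, ...) on one line, values as JSON. move_arm: Moves the arm, as the interface text tells. Its arguments: {"type":"object","properties":{"series":{"type":"array","items":{"type":"object","properties":{"x":{"type":"number"},"y":{"type":"number"},"z":{"type":"number"},"rx":{"type":"number"},"ry":{"type":"number"},"rz":{"type":"number"}}}},"jaw":{"type":"number"},"newtons":{"type":"number"}},"required":["series"]}

```bash
mkdir -p pics; ls
python3 - <<'E'
from cell import arm
import cv2
print(arm.observe())
for n in("side","top"):
    cv2.imwrite(f"pics/{n}0.png",arm.get_image(n)); p=arm.camera_params(n); print(n,p)
E
```

```text
pics
{'clock': 0.0, 'joints': array([-1.24863084,  0.43523091,  0.02497709,  1.57410672, -0.01161846,
        1.13399172, -0.0750838 ]), 'dq': array([-0.00066908,  0.00096688, -0.00166637,  0.00109403, -0.00051506,
       -0.00074086,  0.0004084 ]), 'joint_efforts': array([-5.13085488e-04, -6.67874336e+01,  9.84376296e-01, -3.14445019e+01,
       -6.05352013e-02,  4.29682026e-02,  1.13651697e-04]), 'position': array([0.25739343, 0.56893902, 0.20743639]), 'ee_rot': array([-1.38172961, -0.88991992,  0.8919949 ]), 'force': array([-0.80206561, -0.42185114, -0.09132687]), 'ft_torque': array([-0.07908732, -0.00984028,  0.01889415]), 'width': 1.0017044740607208}
side {'K': array([[437.07451715,   0.        , 245.86152525],
       [  0.        , 437.07451715, 183.88495126],
       [  0.        ,   0.        ,   1.        ]]), 'R': array([[-0.99716851, -0.07418972,  0.01228201],
       [-0.04668201,  0.48266053, -0.87456252],
       [ 0.05895551, -0.87265956, -0.48475721]]), 't': array([0.50543197, 0.0690372 , 1.04719798])}
top {'K': array([[353.76429595,   0.        , 259.08139402],
       [  0.        , 353.76429595, 194.487658  ],
       [  0.        ,   0.        ,   1.        ]]), 'R': array([[-0.01469187, -0.99968732,  0.02023378],
       [-0.99568604,  0.01277294, -0.09190301],
       [ 0.09161583, -0.02149672, -0.99556237]]), 't': array([0.11386462, 0.49022888, 0.89409631])}
```

View pics/side0.png

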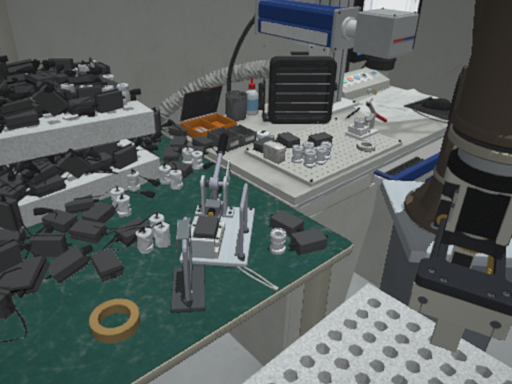

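View pics/top0.png

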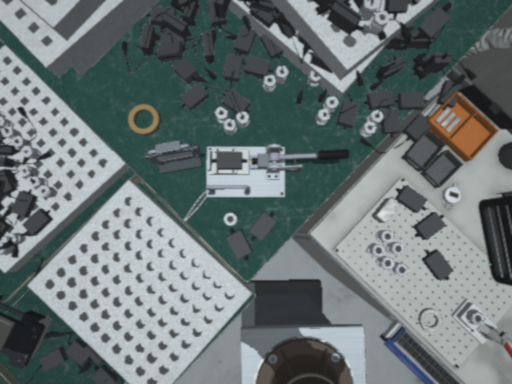

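Run:
```python
import cv2
for n in("side","top"):
    im=cv2.imread(f"pics/{n}0.png")
    c=im[90:330,100:420]
    cv2.imwrite(f"pics/{n}0z.png",cv2.resize(c,None,fx=2.5,fy=2.5,interpolation=cv2.INTER_CUBIC))
from scipy.spatial.transform import Rotation as R
print(R.from_rotvec([-1.38172961, -0.88991992,  0.8919949]).as_matrix())
```

```text
[[ 4.12166156e-01 -5.35715485e-04 -9.11108541e-01]
 [ 9.11107317e-01 -1.49860274e-03  4.12166484e-01]
 [-1.58619372e-03 -9.99998734e-01 -1.29579032e-04]]
```

```bash
cat > h.py <<'E'
import numpy as np,cv2
from cell import arm
P={n:arm.camera_params(n) for n in("side","top")}
def ray(n,uv):
    p=P[n];d=p["R"].T@np.linalg.inv(p["K"])@np.array([uv[0],uv[1],1.]);return -p["R"].T@p["t"],d/np.linalg.norm(d)
def onz(n,uv,z):
    c,d=ray(n,uv);return c+d*(z-c[2])/d[2]
def tri(a,b):
    c1,d1=ray("side",a);c2,d2=ray("top",b)
    s=np.linalg.lstsq(np.c_[d1,-d2],c2-c1,rcond=None)[0]
    p,q=c1+s[0]*d1,c2+s[1]*d2;return (p+q)/2,np.linalg.norm(p-q)
def proj(n,X):
    p=P[n];v=p["K"]@(p["R"]@np.asarray(X,float)+p["t"]);return v[:2]/v[2]
E
python3 - <<'E'
import cv2
im=cv2.imread("pics/side0.png"); c=im[120:315,160:340]; cv2.imwrite("pics/s1.png",cv2.resize(c,None,fx=3,fy=3,interpolation=cv2.INTER_CUBIC))
im=cv2.imread("pics/top0.png"); c=im[125:275,135:360]; cv2.imwrite("pics/t1.png",cv2.resize(c,None,fx=3.5,fy=3.5,interpolation=cv2.INTER_CUBIC))
E
```

```text
(no output)
```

View pics/s1.png

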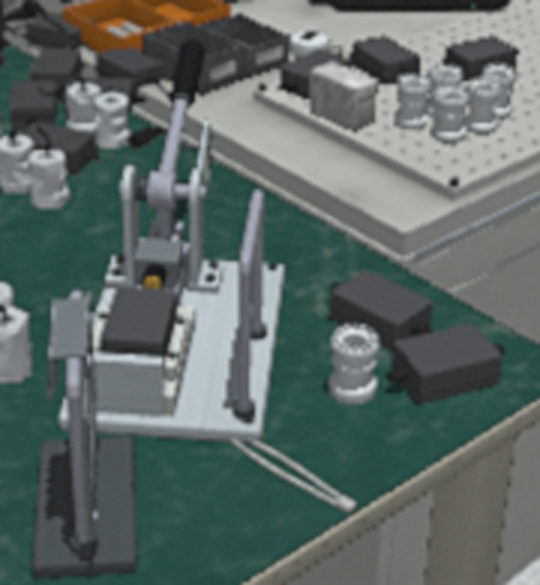

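View pics/t1.png

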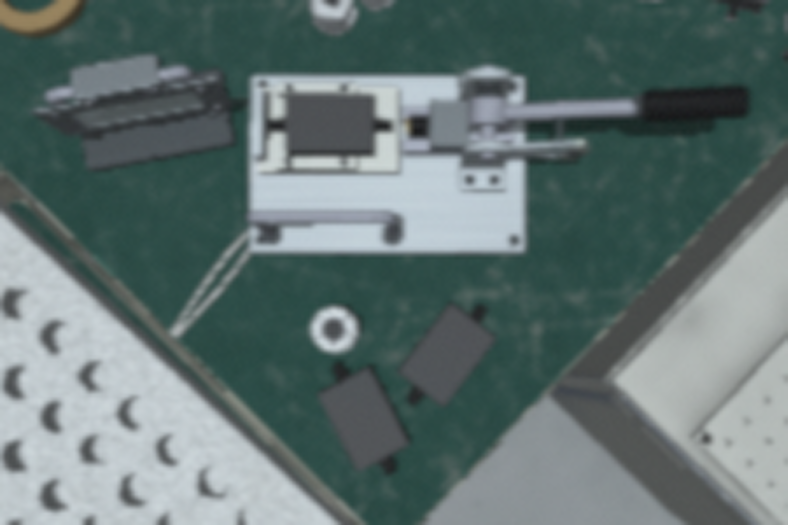

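Run:
```python
import cv2
im=cv2.imread("pics/side0.png"); c=im[210:315,165:225]; a=cv2.resize(c,None,fx=5,fy=5,interpolation=cv2.INTER_CUBIC)
cv2.imwrite("pics/s2.png",a)
im=cv2.imread("pics/top0.png"); c=im[130:180,138:218]; cv2.imwrite("pics/t2.png",cv2.resize(c,None,fx=10,fy=10,interpolation=cv2.INTER_CUBIC))
```

```text
(no output)
```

View pics/s2.png

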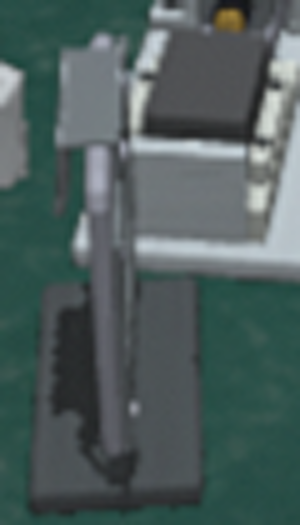

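View pics/t2.png

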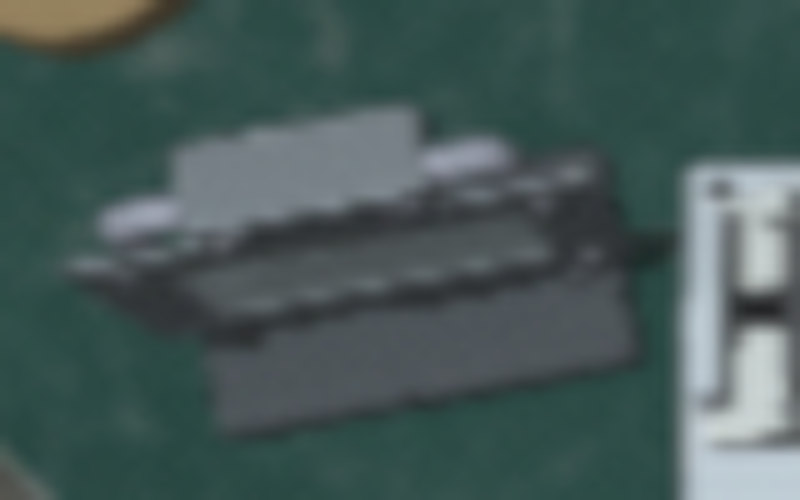

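```bash
python3 - <<'E'
from h import *
im=cv2.imread("pics/top0.png"); 
hsv=cv2.cvtColor(im,cv2.COLOR_BGR2HSV)
print(im[148,166],im[144,188],im[150,170], im[187,230],im[175,270])
d=np.abs(im.astype(int)-im[148,168].astype(int)).max(2)
m=(d<22).astype(np.uint8); mm=np.zeros_like(m); mm[138:156,153:183]=m[138:156,153:183]
n,l,s,c=cv2.connectedComponentsWithStats(mm); k=1+s[1:,4].argmax(); print(s[k],c[k])
print('\n'.join(''.join('.#'[v==k] for v in r) for r in l[138:156,150:190]))
cn=cv2.findContours((l==k).astype(np.uint8),0,2)[0][0]; r=cv2.minAreaRect(cn); print(r)
cc=onz("top",c[k],.137); print("hook",cc)
b=np.array([onz("top",p,.137) for p in cv2.boxPoints(r)]);print(b, np.linalg.norm(np.roll(b,1,0)-b,axis=1))
# plate
m=((hsv[...,2]>170)&(hsv[...,1]<50)).astype(np.uint8); mm=np.zeros_like(m); mm[140:205,200:292]=m[140:205,200:292]
n,l,s,c=cv2.connectedComponentsWithStats(mm); k=1+s[1:,4].argmax(); print(s[k])
cn=max(cv2.findContours((l==k).astype(np.uint8),0,2)[0],key=cv2.contourArea); r=cv2.minAreaRect(cn)
b=np.array([onz("top",p,.012) for p in cv2.boxPoints(r)]);print(r,b, np.linalg.norm(np.roll(b,1,0)-b,axis=1),b.mean(0))
# foot
for uv in [(138+22,130+43.5),(138+64,130+36)]: print("foot",onz("top",uv,.012))
# grip
m=(hsv[...,2]<60).astype(np.uint8);mm=np.zeros_like(m); mm[146:162,316:352]=m[146:162,316:352]
n,l,s,c=cv2.connectedComponentsWithStats(mm); k=1+s[1:,4].argmax(); print(s[k],c[k],"grip",onz("top",c[k],.125))
# rail in top: rows of zoom
print(im[180:192,215,:].tolist())
E
python3 - <<'E'
import cv2
im=cv2.imread("pics/top0.png"); c=im[178:200,200:260]; cv2.imwrite("pics/t3.png",cv2.resize(c,None,fx=12,fy=12,interpolation=cv2.INTER_CUBIC))
c=im[140:165,250:355]; cv2.imwrite("pics/t4.png",cv2.resize(c,None,fx=7,fy=7,interpolation=cv2.INTER_CUBIC))
E
```

```text
[136 130 121] [103  98  87] [135 129 120] [164 151 145] [168 161 150]
[153 141  30  12 217] [167.34562212 146.67741935]Traceback (most recent call last):
  File "<stdin>", line 8, in <module>
  File "<stdin>", line 8, in <genexpr>
  File "<stdin>", line 8, in <genexpr>
TypeError: string indices must be integers, not 'numpy.bool'
```

View pics/t3.png

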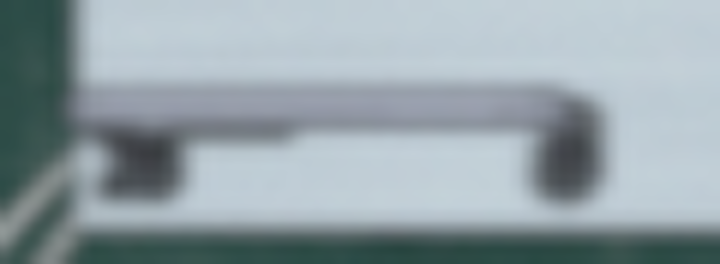

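View pics/t4.png

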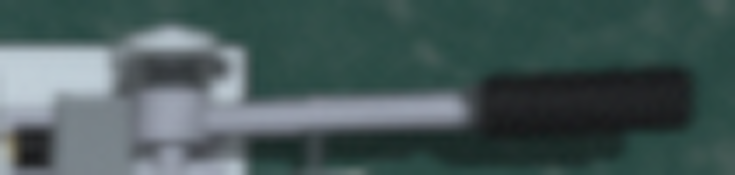

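Run:
```python
from h import *
im=cv2.imread("pics/top0.png"); 
hsv=cv2.cvtColor(im,cv2.COLOR_BGR2HSV)
d=np.abs(im.astype(int)-im[148,168].astype(int)).max(2)
m=(d<17).astype(np.uint8); mm=np.zeros_like(m); mm[138:156,153:183]=m[138:156,153:183]
mm=cv2.morphologyEx(mm,cv2.MORPH_OPEN,np.ones((3,3)))
n,l,s,c=cv2.connectedComponentsWithStats(mm); k=1+s[1:,4].argmax(); print(s[k],c[k])
print('\n'.join(''.join('#' if v==k else '.' for v in r) for r in l[138:156,150:190]))
def quad(l,k,z):
    cn=max(cv2.findContours((l==k).astype(np.uint8),0,2)[0],key=cv2.contourArea); r=cv2.minAreaRect(cn)
    b=np.array([onz("top",p,z) for p in cv2.boxPoints(r)]);print(r,'\n',b, np.linalg.norm(np.roll(b,1,0)-b,axis=1),"mean",b.mean(0))
quad(l,k,.137); print("hook",onz("top",c[k],.137))
m=((hsv[...,2]>150)&(hsv[...,1]<60)).astype(np.uint8); mm=np.zeros_like(m); mm[140:200,204:292]=m[140:200,204:292]
n,l,s,c=cv2.connectedComponentsWithStats(mm); k=1+s[1:,4].argmax(); print(s[k]); quad(l,k,.012)
for uv in [(138+22,130+43.5),(138+64,130+36)]: print("foot",onz("top",uv,.012))
m=(hsv[...,2]<60).astype(np.uint8);mm=np.zeros_like(m); mm[148:159,318:352]=m[148:159,318:352]
n,l,s,c=cv2.connectedComponentsWithStats(mm); k=1+s[1:,4].argmax(); print(s[k],c[k],"grip",onz("top",c[k],.130)); quad(l,k,.13)
for uv in [(212,191.3),(247.3,191.8)]: print("post",onz("top",uv,.014))
for uv in [(208,186.8),(248,186.8)]: print("bar",onz("top",uv,.134))
```

```text
[156 141  25  12 204] [167.4754902  146.58823529]
........................................
........................................
........................................
........................#####...........
....................#########...........
.............################...........
.........####################...........
......#########################.........
......#########################.........
......#########################.........
......########################..........
......######################............
......################..................
......###########.......................
......######............................
........................................
........................................
........................................
((167.61509704589844, 146.44717407226562), (8.477272987365723, 24.878952026367188), 79.3803482055664) 
 [[0.59822666 0.34571216 0.137     ]
 [0.60832327 0.29037629 0.137     ]
 [0.58896027 0.28671898 0.137     ]
 [0.57893544 0.3419485  0.137     ]] [0.01965494 0.05624945 0.01970537 0.05613196] mean [0.59361141 
[... 274 characters left out ...]
[0.1298356  0.20621213 0.13042067 0.20357885] mean [0.55417634 0.14279151 0.012     ]
foot [0.55103137 0.3651369  0.012     ]
foot [0.56964645 0.25569081 0.012     ]
[318 149  32  10 287] [333.59581882 153.86759582] grip [ 0.57393303 -0.06438958  0.13      ]
((333.5, 153.5), (9.0, 31.0), 90.0) 
 [[ 0.58574623 -0.02851376  0.13      ]
 [ 0.58501225 -0.10066641  0.13      ]
 [ 0.56385724 -0.0998583   0.13      ]
 [ 0.56462764 -0.02787878  0.13      ]] [0.02112813 0.07215638 0.02117044 0.07198365] mean [ 0.57481084 -0.06422931  0.13      ]
post [0.50234109 0.22944542 0.014     ]
post [0.49986832 0.13758542 0.014     ]
bar [0.5003687  0.22505476 0.134     ]
bar [0.4992467  0.13445338 0.134     ]
```

```bash
cat >> h.py <<'E'
from scipy.spatial.transform import Rotation as Ro
def plan(tx,ty,tz,yaw,n):
    "rows for straight line to target, tool y down, tool x at world angle yaw; start from measured pose"
    s=arm.observe();M=Ro.from_rotvec(s["ee_rot"]);p=np.array(s["position"])
    G=Ro.from_matrix(np.c_[[np.cos(yaw),np.sin(yaw),0],[0,0,-1],[-np.sin(yaw),np.cos(yaw),0]])
    w=(M.inv()*G).as_rotvec()/n; d=(np.array([tx,ty,tz])-p)/n
    print("now",p.round(4),"yaw",round(float(np.arctan2(*M.as_matrix()[[1,0],[0,0]])),3),"F",s["force"].round(1),"w",round(float(s["width"])*9.18,2),"t",s["clock"])
    print("dist",(d*n).round(4),"turn",(w*n).round(3))
    for i in range(n):
        v=M.inv().apply(d)*100; M=M*Ro.from_rotvec(w)
        print(v.round(2).tolist(),w.round(3).tolist())
E
python3 - <<'E'
from h import *
for X in [(.5933,.3165,.137),(.50,.1825,.134),(.5748,-.064,.125)]: print(proj("side",X))
plan(.593,.316,.27,.172,12)
E
```

```text
[182.04295977 227.78800165]
[243.27426415 192.39120463]
[220.90537529 144.08714399]
now [0.2575 0.569  0.2075] yaw 1.146 F [-0.4 -0.4  0.2] w 9.19 t 0.1
dist [ 0.3355 -0.253   0.0625] turn [ 0.001  0.974 -0.001]
[-0.77, -0.52, -3.42] [0.0, 0.081, -0.0]
[-0.49, -0.52, -3.47] [0.0, 0.081, -0.0]
[-0.21, -0.52, -3.5] [0.0, 0.081, -0.0]
[0.08, -0.52, -3.5] [0.0, 0.081, -0.0]
[0.36, -0.52, -3.48] [0.0, 0.081, -0.0]
[0.64, -0.52, -3.44] [0.0, 0.081, -0.0]
[0.92, -0.52, -3.38] [0.0, 0.081, -0.0]
[1.19, -0.52, -3.29] [0.0, 0.081, -0.0]
[1.45, -0.52, -3.19] [0.0, 0.081, -0.0]
[1.71, -0.52, -3.06] [0.0, 0.081, -0.0]
[1.95, -0.52, -2.91] [0.0, 0.081, -0.0]
[2.18, -0.52, -2.74] [0.0, 0.081, -0.0]
```

>>> move_arm(series=[{"x": -0.8,"y": -0.8,"z": -3.4,"ry": 0.081},{"x": -0.5,"y": -0.8,"z": -3.5,"ry": 0.081},{"x": -0.2,"y": -0.8,"z": -3.5,"ry": 0.081},{"x": 0.1,"y": -0.5,"z": -3.5,"ry": 0.081},{"x": 0.4,"y": -0.5,"z": -3.5,"ry": 0.081},{"x": 0.6,"y": -0.5,"z": -3.4,"ry": 0.081},{"x": 0.9,"y": -0.5,"z": -3.4,"ry": 0.081},{"x": 1.2,"y": -0.5,"z": -3.3,"ry": 0.081},{"x": 1.5,"y": -0.5,"z": -3.2,"ry": 0.081},{"x": 1.7,"y": -0.5,"z": -3.1,"ry": 0.081},{"x": 2.0,"y": -0.5,"z": -2.9,"ry": 0.081},{"x": 2.2,"y": -0.5,"z": -2.7,"ry": 0.081}], jaw=6)

```text
invalid input
```

```bash
python3 -c "
from h import *
plan(.593,.316,.20,.172,6)"
```

```text
now [0.2575 0.569  0.2075] yaw 1.146 F [-0.4 -0.4  0.2] w 9.19 t 0.1
dist [ 0.3355 -0.253  -0.0075] turn [ 0.001  0.974 -0.001]
[-1.54, 0.13, -6.83] [0.0, 0.162, -0.0]
[-0.41, 0.13, -6.99] [0.0, 0.162, -0.0]
[0.72, 0.13, -6.97] [0.0, 0.162, -0.0]
[1.84, 0.13, -6.76] [0.0, 0.162, -0.0]
[2.91, 0.13, -6.37] [0.0, 0.162, -0.0]
[3.9, 0.13, -5.82] [0.0, 0.162, -0.0]
```

>>> move_arm(series=[{"x": -0.8,"y": -0.8,"z": -3.4,"rx": 0,"ry": 0.08,"rz": 0},{"x": -0.5,"y": -0.8,"z": -3.5,"rx": 0,"ry": 0.08,"rz": 0},{"x": -0.2,"y": -0.8,"z": -3.5,"rx": 0,"ry": 0.08,"rz": 0},{"x": 0.1,"y": -0.5,"z": -3.5,"rx": 0,"ry": 0.08,"rz": 0},{"x": 0.4,"y": -0.5,"z": -3.5,"rx": 0,"ry": 0.08,"rz": 0},{"x": 0.6,"y": -0.5,"z": -3.4,"rx": 0,"ry": 0.08,"rz": 0},{"x": 0.9,"y": -0.5,"z": -3.4,"rx": 0,"ry": 0.08,"rz": 0},{"x": 1.2,"y": -0.5,"z": -3.3,"rx": 0,"ry": 0.08,"rz": 0},{"x": 1.5,"y": -0.5,"z": -3.2,"rx": 0,"ry": 0.08,"rz": 0},{"x": 1.7,"y": -0.5,"z": -3.1,"rx": 0,"ry": 0.08,"rz": 0},{"x": 2.0,"y": -0.5,"z": -2.9,"rx": 0,"ry": 0.08,"rz": 0},{"x": 2.2,"y": -0.5,"z": -2.7,"rx": 0,"ry": 0.08,"rz": 0}], jaw=6, newtons=30)

```text
clock: 1.6
position: [0.6102, 0.2802, 0.2838]
ee_rot: [-1.573, -0.091, 0.086]
force: [0.3, -0.5, -0.3]
width: 0.659
```

```bash
python3 -c "
from h import *
plan(.593,.316,.20,.172,4)"
```

```text
now [0.6102 0.2802 0.2838] yaw 0.113 F [ 0.3 -0.5 -0.3] w 6.05 t 1.6
dist [-0.0172  0.0358 -0.0838] turn [ 0.004 -0.059  0.003]
[-0.33, 2.09, 0.95] [0.001, -0.015, 0.001]
[-0.32, 2.09, 0.95] [0.001, -0.015, 0.001]
[-0.3, 2.09, 0.95] [0.001, -0.015, 0.001]
[-0.29, 2.09, 0.95] [0.001, -0.015, 0.001]
```

>>> move_arm(series=[{"x": -0.3,"y": 1.8,"z": 0.9,"rx": 0,"ry": -0.015,"rz": 0},{"x": -0.3,"y": 1.8,"z": 0.9,"rx": 0,"ry": -0.015,"rz": 0},{"x": -0.3,"y": 1.8,"z": 0.9,"rx": 0,"ry": -0.015,"rz": 0},{"x": -0.3,"y": 1.8,"z": 0.7,"rx": 0,"ry": -0.015,"rz": 0},{"x": 0,"y": 0,"z": 0,"rx": 0,"ry": 0,"rz": 0},{"x": 0,"y": 0,"z": 0,"rx": 0,"ry": 0,"rz": 0}])

```text
clock: 2.35
position: [0.5992, 0.3001, 0.2111]
ee_rot: [-1.574, -0.124, 0.115]
force: [0.4, -0.2, 0.4]
width: 0.652
```

```bash
python3 -c "
from h import *
plan(.593,.316,.135,.172,4)
cv2.imwrite('pics/side1.png',arm.get_image('side'));cv2.imwrite('pics/top1.png',arm.get_image('top'))"
```

```text
now [0.5992 0.3001 0.2111] yaw 0.152 F [ 0.4 -0.2  0.4] w 5.99 t 2.35
dist [-0.0062  0.0159 -0.0761] turn [ 0.007 -0.02   0.005]
[-0.1, 1.9, 0.43] [0.002, -0.005, 0.001]
[-0.1, 1.9, 0.43] [0.002, -0.005, 0.001]
[-0.09, 1.9, 0.42] [0.002, -0.005, 0.001]
[-0.09, 1.9, 0.42] [0.002, -0.005, 0.001]
```

View pics/side1.png

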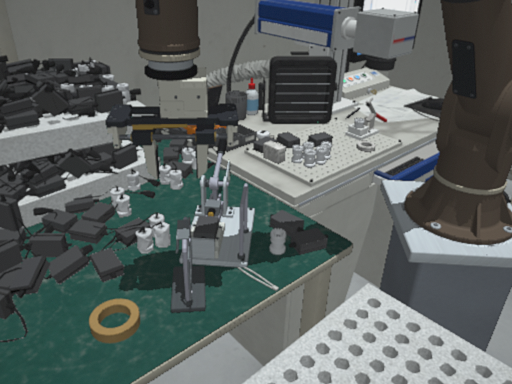

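View pics/top1.png

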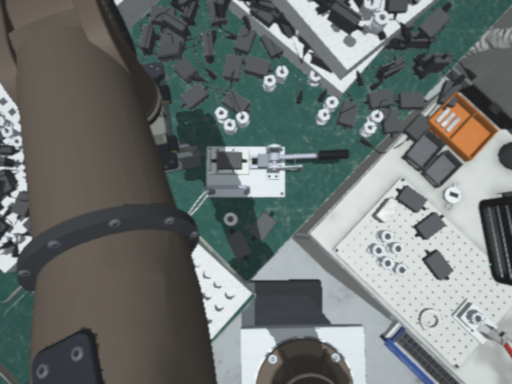

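>>> move_arm(series=[{"x": -0.2,"y": 0.6,"z": 0.8,"rx": 0.003,"ry": -0.01,"rz": 0.002},{"x": -0.2,"y": 0.6,"z": 0.6,"rx": 0.003,"ry": -0.01,"rz": 0.002},{"x": -0.1,"y": 0.6,"z": 0.4,"rx": 0,"ry": 0,"rz": 0},{"x": 0,"y": 0,"z": 0,"rx": 0,"ry": 0,"rz": 0}])

```text
clock: 2.95
position: [0.5912, 0.3189, 0.1926]
ee_rot: [-1.566, -0.138, 0.135]
force: [-0.1, -0.3, 0.2]
width: 0.652
```

```bash
python3 -c "
from h import *
plan(.593,.316,.135,.172,4)"
```

```text
now [0.5912 0.3189 0.1926] yaw 0.174 F [-0.1 -0.3  0.2] w 5.99 t 2.95
dist [ 0.0018 -0.0029 -0.0576] turn [-0.001  0.002  0.002]
[0.03, 1.44, -0.08] [-0.0, 0.0, 0.0]
[0.03, 1.44, -0.08] [-0.0, 0.0, 0.0]
[0.03, 1.44, -0.08] [-0.0, 0.0, 0.0]
[0.03, 1.44, -0.08] [-0.0, 0.0, 0.0]
```

>>> move_arm(series=[{"x": 0.05,"y": 1.2,"z": -0.1,"rx": 0,"ry": 0,"rz": 0},{"x": 0.05,"y": 1.2,"z": -0.1,"rx": 0,"ry": 0,"rz": 0},{"x": 0.05,"y": 1.2,"z": -0.1,"rx": 0,"ry": 0,"rz": 0},{"x": 0,"y": 1.0,"z": 0,"rx": 0,"ry": 0,"rz": 0},{"x": 0,"y": 0.5,"z": 0,"rx": 0,"ry": 0,"rz": 0},{"x": 0,"y": 0,"z": 0,"rx": 0,"ry": 0,"rz": 0}])

```text
clock: 3.7
position: [0.5934, 0.315, 0.1371]
ee_rot: [-1.567, -0.136, 0.135]
force: [0.5, 0.2, 1.0]
width: 0.65
```

```bash
python3 -c "
from h import *
plan(.593,.316,.135,.172,2)
im=arm.get_image('side');cv2.imwrite('pics/s3.png',cv2.resize(im[150:320,130:260],None,fx=3.5,fy=3.5,interpolation=cv2.INTER_CUBIC))"
```

```text
now [0.5934 0.315  0.1371] yaw 0.173 F [0.5 0.2 1. ] w 5.97 t 3.7
dist [-0.0004  0.001  -0.0021] turn [0.    0.001 0.001]
[-0.01, 0.11, 0.05] [0.0, 0.0, 0.0]
[-0.01, 0.11, 0.05] [0.0, 0.0, 0.0]
```

View pics/s3.png

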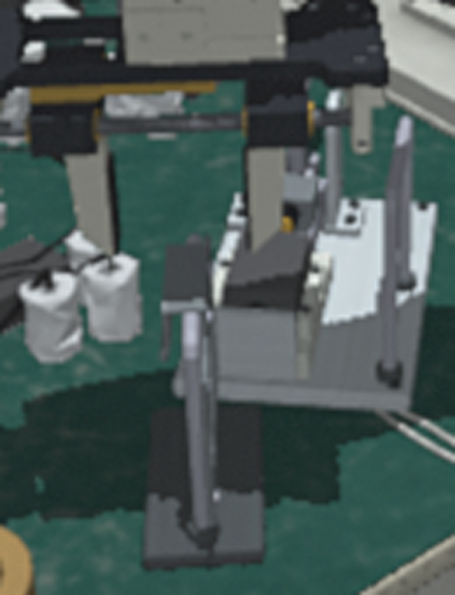

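```bash
python3 -c "
from h import *
for dx in(-.033,.033):
  for z in (.118,.137): print((proj('side',(.593+dx*.985,.315+dx*.17,z))-[130,150])*3.5)
print((proj('side',(.593,.316,.137))-[130,150])*3.5)"
```

```text
[253.19865709 299.40238368]
[251.79255406 267.4676593 ]
[117.54016711 305.71911075]
[114.4293888  273.60535326]
[182.97184084 271.70112682]
```

```bash
python3 -c "
from h import *
print(onz('side',(130+110/3.5,150+295/3.5),.023),onz('side',(157.7,221.4),.118),onz('side',(205.7,221.4),.118),onz('side',(157.7,221.4),.15))
im=arm.get_image('side');cv2.imwrite('pics/s4.png',cv2.resize(im[195:265,145:225],None,fx=8,fy=8,interpolation=cv2.INTER_CUBIC))
im=arm.get_image('top');cv2.imwrite('pics/top4.png',im)"
```

```text
[0.67109855 0.18248058 0.023     ] [0.64760625 0.27376892 0.118     ] [0.56145142 0.26577368 0.118     ] [0.63303264 0.32022195 0.15      ]
```

View pics/s4.png

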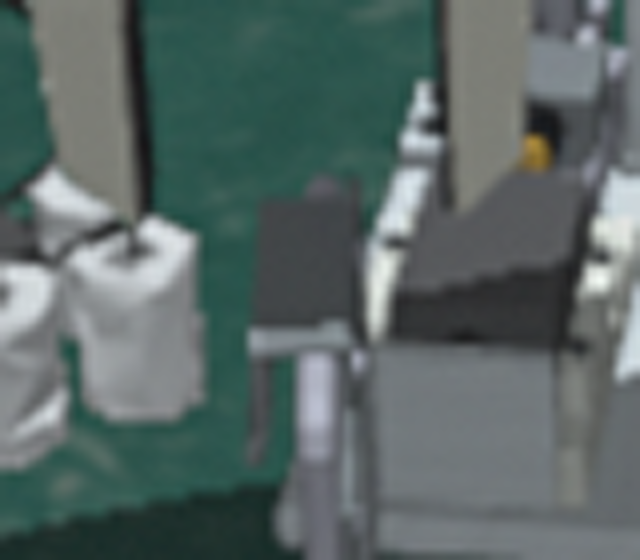

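View pics/top4.png

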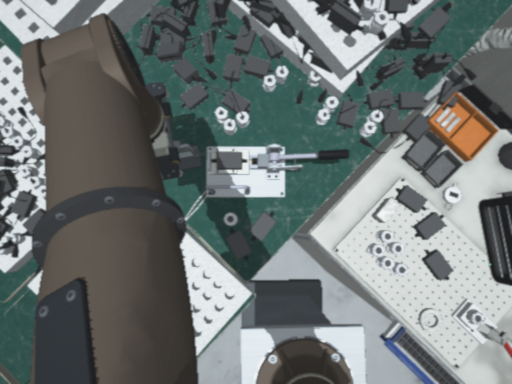

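```bash
python3 -c "
from h import *
print(arm.observe()['position'],arm.observe()['dq'].round(3))
for z in (.192,.211,.22,.23): print(z,proj('side',(.6,.30,z)))
for z in (.118,.137,.147,.157): print(z,proj('side',(.593,.315,z)))
im=cv2.imread('pics/side1.png');cv2.imwrite('pics/s5.png',cv2.resize(im[90:200,100:250],None,fx=5,fy=5,interpolation=cv2.INTER_CUBIC))
im=cv2.imread('pics/side0.png');cv2.imwrite('pics/s6.png',cv2.resize(im[240:384,400:512],None,fx=4,fy=4,interpolation=cv2.INTER_CUBIC))
for p in [(.2575,.569,.2075),(.2575,.569,.1885)]: print((proj('side',p)-[400,240])*4)
"
```

```text
[0.59376421 0.31528472 0.13799123] [-0.001 -0.002 -0.    -0.003  0.001  0.     0.   ]
0.192 [178.13034976 194.64222303]
0.211 [177.40405478 184.67179103]
0.22 [177.05348135 179.85918924]
0.23 [176.65889711 174.44241579]
0.118 [183.03966555 236.44234349]
0.137 [182.39633307 227.29261866]
0.147 [182.05126978 222.38499429]
0.157 [181.70163099 217.41229542]
[168.80400195 339.87704678]
[152.69843829 390.15148294]
```

View pics/s5.png

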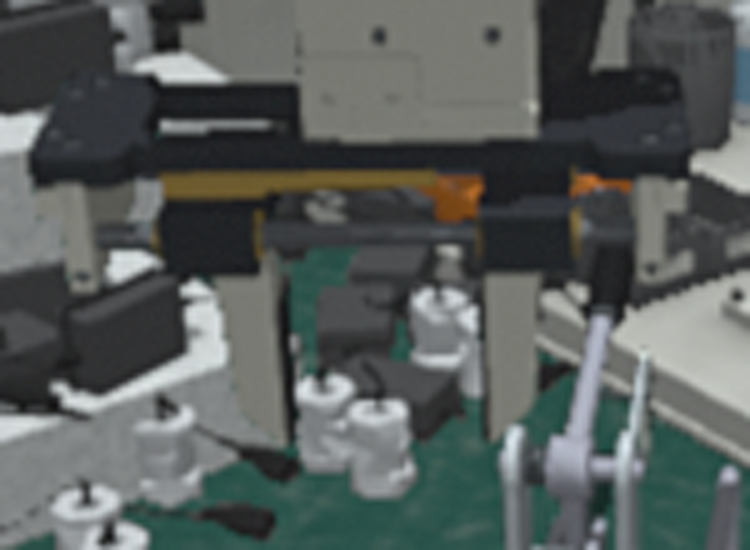

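View pics/s6.png

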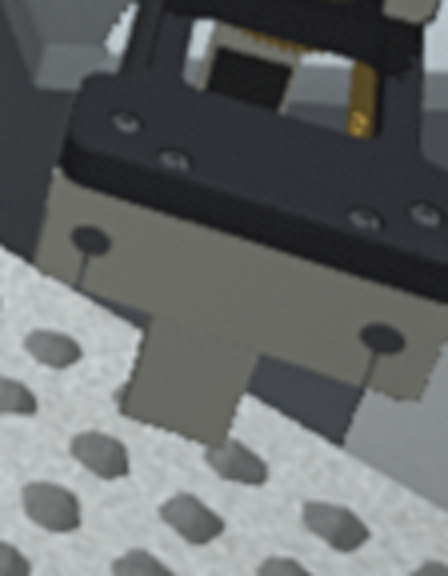

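```bash
python3 -c "
from h import *
for off in (.046,.056,.065):
  for z in (.1885,.2075,.218,.228): print(off,z,((proj('side',(.2575+.412*off,.569+.911*off,z))-[400,240])*4).round())
print(arm.camera_params('side')['t'])
"
```

```text
0.046 0.1885 [127. 517.]
0.046 0.2075 [144. 465.]
0.046 0.218 [154. 436.]
0.046 0.228 [163. 407.]
0.056 0.1885 [121. 547.]
0.056 0.2075 [138. 495.]
0.056 0.218 [148. 465.]
0.056 0.228 [157. 436.]
0.065 0.1885 [115. 575.]
0.065 0.2075 [133. 523.]
0.065 0.218 [142. 493.]
0.065 0.228 [152. 464.]
[0.50543197 0.0690372  1.04719798]
```

```bash
python3 -c "
from h import *
print(proj('top',(.2575,.569,.2075)),proj('top',(.2575,.569,.26)),proj('top',(.594,.315,.118)),proj('top',(.594,.315,.2)))
im=cv2.imread('pics/top0.png');a=cv2.resize(im[284:384,0:100],None,fx=4,fy=4,interpolation=cv2.INTER_CUBIC)
im=cv2.imread('pics/top4.png');b=cv2.resize(im[90:190,120:220],None,fx=4,fy=4,interpolation=cv2.INTER_CUBIC)
cv2.imwrite('pics/t7.png',np.hstack([a,b]))
"
```

```text
[ 28.99674303 306.88088721] [ 10.97961688 313.3261671 ] [170.07843069 148.12283569] [161.08487875 139.43612857]
```

View pics/t7.png

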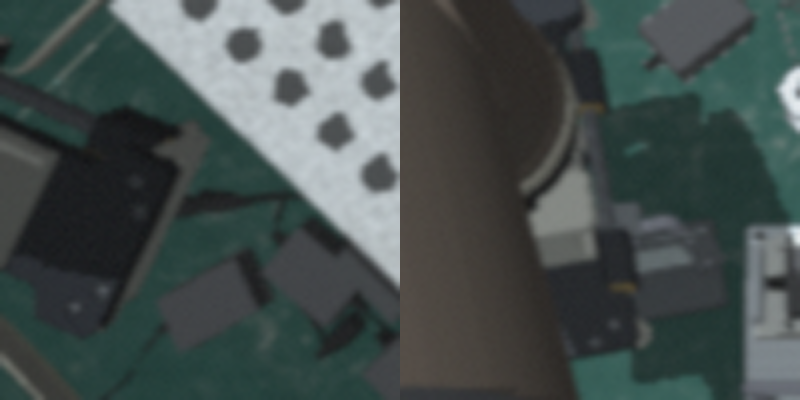

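>>> move_arm(series=[{"x": 0,"y": 0,"z": 0,"rx": 0,"ry": 0,"rz": 0},{"x": 0,"y": 0,"z": 0,"rx": 0,"ry": 0,"rz": 0},{"x": 0,"y": 0,"z": 0,"rx": 0,"ry": 0,"rz": 0},{"x": 0,"y": 0,"z": 0,"rx": 0,"ry": 0,"rz": 0}], jaw=1.5, newtons=6)

```text
clock: 4.35
position: [0.5943, 0.3157, 0.1392]
ee_rot: [-1.565, -0.139, 0.133]
force: [-0.1, 0.1, -0.9]
width: 0.266
```

```bash
python3 -c "
from h import *
plan(.593,.316,.135,.172,1)
im=arm.get_image('side');cv2.imwrite('pics/s8.png',cv2.resize(im[150:320,130:260],None,fx=3.5,fy=3.5,interpolation=cv2.INTER_CUBIC))"
```

```text
now [0.5943 0.3157 0.1392] yaw 0.173 F [-0.1  0.1 -0.9] w 2.44 t 4.35
dist [-0.0013  0.0003 -0.0042] turn [-0.001  0.001  0.004]
[-0.12, 0.41, 0.05] [-0.001, 0.001, 0.004]
```

View pics/s8.png

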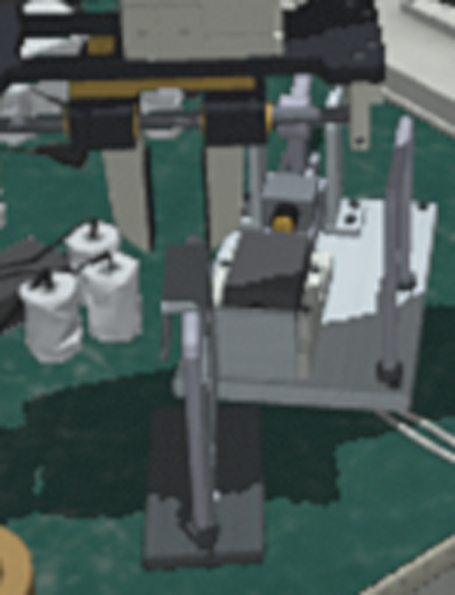

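>>> move_arm(series=[{"x": 0,"y": 0,"z": 0,"rx": 0,"ry": 0,"rz": 0},{"x": 0,"y": 0,"z": 0,"rx": 0,"ry": 0,"rz": 0},{"x": 0,"y": 0,"z": 0,"rx": 0,"ry": 0,"rz": 0}])

```text
clock: 4.78
position: [0.5942, 0.3156, 0.1391]
ee_rot: [-1.565, -0.138, 0.133]
force: [0.3, -0.8, -1.2]
width: 0.164
```

```bash
python3 -c "
from h import *
plan(.593,.316,.135,.172,1)
im=arm.get_image('side');cv2.imwrite('pics/s9.png',cv2.resize(im[150:320,130:260],None,fx=3.5,fy=3.5,interpolation=cv2.INTER_CUBIC))"
```

```text
now [0.5942 0.3156 0.1391] yaw 0.173 F [ 0.3 -0.8 -1.2] w 1.51 t 4.775
dist [-0.0012  0.0004 -0.0041] turn [-0.001  0.001  0.004]
[-0.12, 0.41, 0.06] [-0.001, 0.001, 0.004]
```

View pics/s9.png

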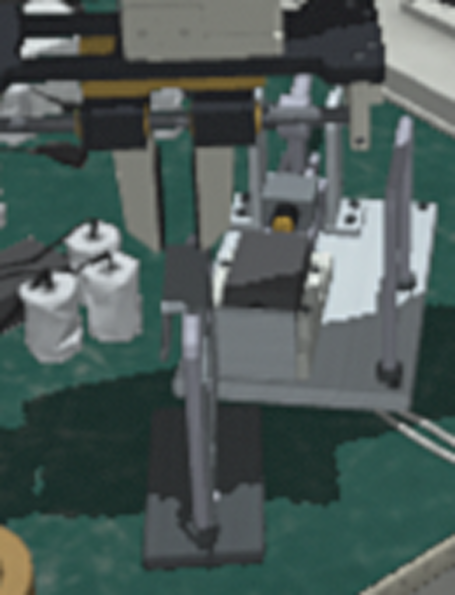

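>>> move_arm(series=[{"x": 0,"y": 0,"z": 0,"rx": 0,"ry": 0,"rz": 0},{"x": 0,"y": 0,"z": 0,"rx": 0,"ry": 0,"rz": 0},{"x": 0,"y": 0,"z": 0,"rx": 0,"ry": 0,"rz": 0},{"x": 0,"y": 0,"z": 0,"rx": 0,"ry": 0,"rz": 0},{"x": -0.1,"y": 0.8,"z": 0,"rx": 0,"ry": 0,"rz": 0.004},{"x": 0,"y": 1.0,"z": 0,"rx": 0,"ry": 0,"rz": 0},{"x": 0,"y": 0.8,"z": 0,"rx": 0,"ry": 0,"rz": 0},{"x": 0,"y": 0.2,"z": 0,"rx": 0,"ry": 0,"rz": 0},{"x": 0,"y": 0,"z": 0,"rx": 0,"ry": 0,"rz": 0}], jaw=5.5)

```text
clock: 5.95
position: [0.5927, 0.3152, 0.1081]
ee_rot: [-1.566, -0.134, 0.137]
force: [-0.4, 0.4, 0.1]
width: 0.598
```

```bash
python3 -c "
from h import *
plan(.593,.316,.108,.172,1)
im=arm.get_image('side');cv2.imwrite('pics/s10.png',cv2.resize(im[150:320,130:260],None,fx=3.5,fy=3.5,interpolation=cv2.INTER_CUBIC))"
```

```text
now [0.5927 0.3152 0.1081] yaw 0.173 F [-0.4  0.4  0.1] w 5.49 t 5.95
dist [ 0.0003  0.0008 -0.0001] turn [-0.     0.001 -0.002]
[0.04, 0.01, 0.07] [-0.0, 0.001, -0.002]
```

View pics/s10.png

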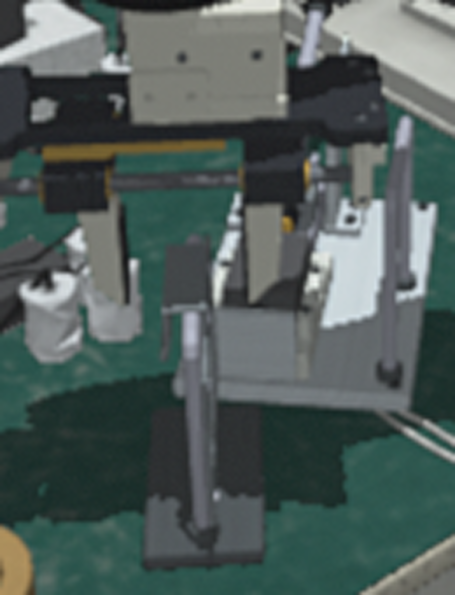

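>>> move_arm(series=[{"x": 0,"y": 0,"z": 0,"rx": 0,"ry": 0,"rz": 0},{"x": 0,"y": 0,"z": 0,"rx": 0,"ry": 0,"rz": 0},{"x": 0,"y": 0,"z": 0,"rx": 0,"ry": 0,"rz": 0},{"x": 0,"y": 0,"z": 0,"rx": 0,"ry": 0,"rz": 0},{"x": 0,"y": 0,"z": 0,"rx": 0,"ry": 0,"rz": 0},{"x": 0,"y": 0,"z": 0,"rx": 0,"ry": 0,"rz": 0}], jaw=1.5, newtons=20)

```text
clock: 6.75
position: [0.5932, 0.3155, 0.1092]
ee_rot: [-1.566, -0.135, 0.136]
force: [-0.7, 0.2, -0.4]
width: 0.226
```

```bash
python3 -c "
from h import *
plan(.593,.316,.108,.172,1)"
```

```text
now [0.5932 0.3155 0.1092] yaw 0.173 F [-0.7  0.2 -0.4] w 2.08 t 6.75
dist [-0.0002  0.0005 -0.0012] turn [-0.001  0.001 -0.001]
[-0.02, 0.12, 0.05] [-0.001, 0.001, -0.001]
```

>>> move_arm(series=[{"x": 0,"y": -0.8,"z": 0,"rx": 0,"ry": 0,"rz": 0},{"x": 0,"y": -1.2,"z": 0,"rx": 0,"ry": 0,"rz": 0},{"x": 0,"y": -1.4,"z": 0,"rx": 0,"ry": 0,"rz": 0},{"x": 0,"y": -1.4,"z": 0,"rx": 0,"ry": 0,"rz": 0},{"x": 0,"y": -1.4,"z": 0,"rx": 0,"ry": 0,"rz": 0},{"x": 0,"y": -1.4,"z": 0,"rx": 0,"ry": 0,"rz": 0},{"x": 0,"y": -1.4,"z": 0,"rx": 0,"ry": 0,"rz": 0},{"x": 0,"y": -1.4,"z": 0,"rx": 0,"ry": 0,"rz": 0},{"x": 0,"y": -1.2,"z": 0,"rx": 0,"ry": 0,"rz": 0},{"x": 0,"y": -1.0,"z": 0,"rx": 0,"ry": 0,"rz": 0},{"x": 0,"y": -0.5,"z": 0,"rx": 0,"ry": 0,"rz": 0},{"x": 0,"y": 0,"z": 0,"rx": 0,"ry": 0,"rz": 0}])

```text
clock: 8.25
position: [0.5935, 0.3154, 0.2505]
ee_rot: [-1.565, -0.136, 0.135]
force: [0.3, -0.1, -0.9]
width: 0.227
```

```bash
python3 -c "
from h import *
plan(.503,.182,.24,-.013,8)
cv2.imwrite('pics/side11.png',arm.get_image('side'))"
```

```text
now [0.5935 0.3154 0.2505] yaw 0.173 F [ 0.3 -0.1 -0.9] w 2.08 t 8.25
dist [-0.0905 -0.1334 -0.0105] turn [-0.002  0.186  0.001]
[-1.4, 0.13, -1.45] [-0.0, 0.023, 0.0]
[-1.37, 0.13, -1.48] [-0.0, 0.023, 0.0]
[-1.33, 0.13, -1.51] [-0.0, 0.023, 0.0]
[-1.3, 0.13, -1.54] [-0.0, 0.023, 0.0]
[-1.26, 0.13, -1.57] [-0.0, 0.023, 0.0]
[-1.22, 0.13, -1.6] [-0.0, 0.023, 0.0]
[-1.19, 0.13, -1.63] [-0.0, 0.023, 0.0]
[-1.15, 0.13, -1.66] [-0.0, 0.023, 0.0]
```

View pics/side11.png

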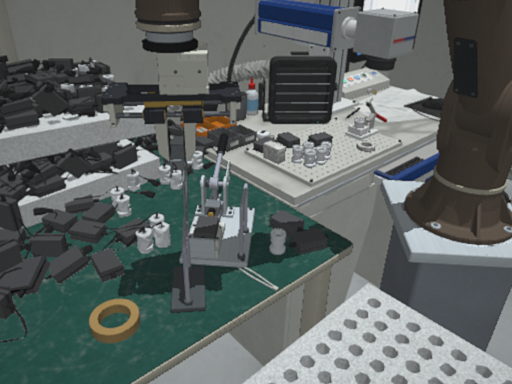

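Run:
```python
from h import *
s=cv2.imread('pics/side0.png');t=cv2.imread('pics/top0.png')
# purple-ish steel: blue-red excess / against light plate use intensity minimum
g=cv2.cvtColor(s,cv2.COLOR_BGR2GRAY)
for v in range(186,212,3):
    print(v,g[v,236:256].tolist())
gt=cv2.cvtColor(t,cv2.COLOR_BGR2GRAY)
for u in (215,222,230,238,244): print(u,gt[180:196,u].tolist())
```

```text
186 [76, 72, 70, 71, 68, 65, 63, 93, 145, 168, 160, 114, 70, 64, 64, 64, 62, 75, 81, 104]
189 [67, 68, 68, 68, 66, 64, 70, 131, 164, 165, 140, 101, 73, 65, 68, 66, 64, 65, 66, 67]
192 [68, 68, 69, 70, 68, 68, 100, 151, 168, 156, 116, 87, 77, 74, 72, 71, 70, 73, 74, 76]
195 [70, 68, 67, 65, 62, 73, 137, 166, 164, 132, 100, 84, 70, 66, 66, 68, 68, 71, 68, 67]
198 [76, 73, 67, 63, 65, 118, 159, 168, 152, 113, 95, 86, 70, 66, 66, 65, 66, 64, 64, 64]
201 [68, 66, 65, 66, 88, 142, 167, 160, 126, 99, 100, 85, 68, 66, 67, 64, 65, 65, 64, 65]
204 [73, 73, 70, 73, 131, 167, 171, 151, 109, 95, 100, 86, 70, 63, 63, 63, 62, 62, 63, 62]
207 [165, 165, 163, 130, 130, 156, 155, 122, 93, 94, 99, 108, 107, 86, 61, 64, 70, 75, 67, 61]
210 [192, 192, 193, 149, 113, 127, 127, 96, 84, 95, 99, 146, 187, 176, 158, 159, 185, 190, 131, 69]
215 [204, 201, 198, 200, 189, 161, 158, 148, 121, 118, 142, 149, 150, 161, 184, 192]
222 [203, 200, 198, 201, 188, 161, 158, 150, 122, 136, 186, 200, 201, 200, 201, 197]
230 [203, 201, 199, 201, 189, 161, 159, 151, 148, 189, 203, 202, 202, 202, 203, 199]
238 [203, 202, 201, 203, 190, 160, 161, 155, 150, 189, 203, 204, 204, 205, 205, 200]
244 [203, 201, 201, 204, 190, 154, 149, 144, 135, 156, 148, 143, 138, 148, 174, 192]
```

>>> move_arm(series=[{"x": -1.4,"y": 0,"z": -1.4,"rx": 0,"ry": 0.023,"rz": 0},{"x": -1.4,"y": 0,"z": -1.5,"rx": 0,"ry": 0.023,"rz": 0},{"x": -1.3,"y": 0,"z": -1.5,"rx": 0,"ry": 0.023,"rz": 0},{"x": -1.3,"y": 0,"z": -1.5,"rx": 0,"ry": 0.023,"rz": 0},{"x": -1.2,"y": 0,"z": -1.6,"rx": 0,"ry": 0.023,"rz": 0},{"x": -1.2,"y": 0,"z": -1.6,"rx": 0,"ry": 0.023,"rz": 0},{"x": -0.9,"y": 0,"z": -1.3,"rx": 0,"ry": 0.02,"rz": 0},{"x": -0.5,"y": 0,"z": -1.0,"rx": 0,"ry": 0.015,"rz": 0},{"x": 0,"y": 0,"z": 0,"rx": 0,"ry": 0,"rz": 0},{"x": 0,"y": 0,"z": 0,"rx": 0,"ry": 0,"rz": 0}])

```text
clock: 9.55
position: [0.508, 0.1887, 0.2457]
ee_rot: [-1.573, 0.009, 0.001]
force: [0.7, -0.3, -0.9]
width: 0.226
```

```bash
python3 -c "
from h import *
plan(.501,.182,.16,-.013,4)"
```

```text
now [0.508  0.1887 0.2457] yaw -0.005 F [ 0.7 -0.3 -0.9] w 2.08 t 9.55
dist [-0.007  -0.0067 -0.0857] turn [ 0.002  0.008 -0.006]
[-0.16, 2.14, -0.16] [0.0, 0.002, -0.001]
[-0.16, 2.14, -0.17] [0.0, 0.002, -0.001]
[-0.17, 2.14, -0.17] [0.0, 0.002, -0.001]
[-0.17, 2.14, -0.17] [0.0, 0.002, -0.001]
```

```bash
python3 -c "
from h import *
for uv in [(244.2,192),(243,195),(242.2,198),(245,189)]: print(onz('side',uv,.13))
for u in (215,238): print(onz('top',(u,186.7),.13))
cv2.imwrite('pics/s12.png',cv2.resize(arm.get_image('side')[100:300,150:320],None,fx=3,fy=3,interpolation=cv2.INTER_CUBIC))"
```

```text
[0.49881436 0.1739167  0.13      ]
[0.500238   0.18576957 0.13      ]
[0.50086139 0.19727062 0.13      ]
[0.49815087 0.16185115 0.13      ]
[0.50086415 0.2096416  0.13      ]
[0.50021618 0.15729267 0.13      ]
```

View pics/s12.png

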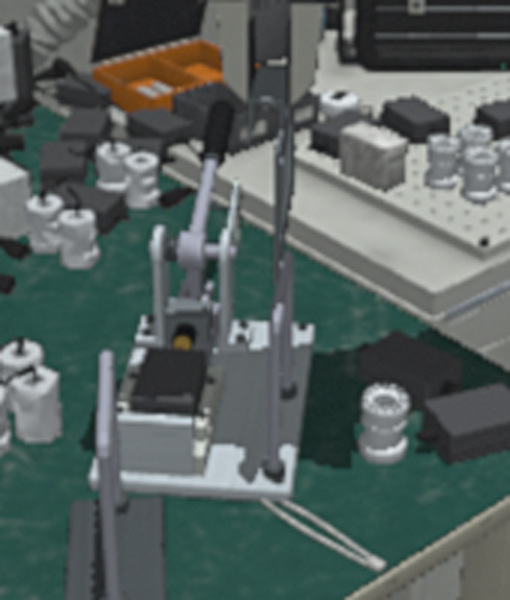

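>>> move_arm(series=[{"x": -0.3,"y": 0.8,"z": -0.3,"rx": 0,"ry": 0.003,"rz": -0.002},{"x": -0.2,"y": 1.4,"z": -0.2,"rx": 0,"ry": 0.003,"rz": -0.002},{"x": -0.2,"y": 1.6,"z": -0.2,"rx": 0,"ry": 0.002,"rz": -0.002},{"x": -0.1,"y": 1.6,"z": -0.1,"rx": 0,"ry": 0,"rz": 0},{"x": 0,"y": 1.2,"z": 0,"rx": 0,"ry": 0,"rz": 0},{"x": 0,"y": 0.8,"z": 0,"rx": 0,"ry": 0,"rz": 0},{"x": 0,"y": 0,"z": 0,"rx": 0,"ry": 0,"rz": 0},{"x": 0,"y": 0,"z": 0,"rx": 0,"ry": 0,"rz": 0}])

```text
clock: 10.6
position: [0.4984, 0.1807, 0.1652]
ee_rot: [-1.574, 0.01, -0.008]
force: [0.6, 0.2, -1.5]
width: 0.228
```

```bash
python3 -c "
from h import *
plan(.501,.182,.16,-.013,2)
cv2.imwrite('pics/s13.png',cv2.resize(arm.get_image('side')[120:300,180:320],None,fx=4,fy=3.3,interpolation=cv2.INTER_CUBIC))"
```

```text
now [0.4984 0.1807 0.1652] yaw -0.012 F [ 0.6  0.2 -1.5] w 2.1 t 10.6
dist [ 0.0026  0.0013 -0.0052] turn [ 0.004  0.001 -0.001]
[0.13, 0.26, 0.07] [0.002, 0.001, -0.001]
[0.13, 0.26, 0.07] [0.002, 0.001, -0.001]
```

View pics/s13.png

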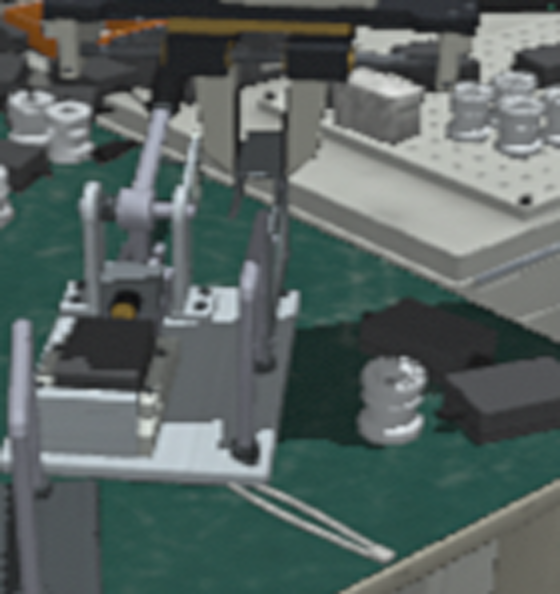

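>>> move_arm(series=[{"x": 0.2,"y": 0.4,"z": 0.1,"rx": 0.003,"ry": 0,"rz": 0},{"x": 0.1,"y": 0.6,"z": 0,"rx": 0,"ry": 0,"rz": 0},{"x": 0,"y": 0.5,"z": 0,"rx": 0,"ry": 0,"rz": 0},{"x": 0,"y": 0.2,"z": 0,"rx": 0,"ry": 0,"rz": 0},{"x": 0,"y": 0,"z": 0,"rx": 0,"ry": 0,"rz": 0}])

```text
clock: 11.28
position: [0.5022, 0.182, 0.1476]
ee_rot: [-1.571, 0.009, -0.009]
force: [0.3, -0.2, -1.6]
width: 0.228
```

```bash
python3 -c "
from h import *
plan(.501,.182,.109,-.013,2)
cv2.imwrite('pics/s14.png',cv2.resize(arm.get_image('side')[140:240,200:280],None,fx=6,fy=6,interpolation=cv2.INTER_CUBIC))"
```

```text
now [0.5022 0.182  0.1476] yaw -0.012 F [ 0.3 -0.2 -1.6] w 2.1 t 11.275
dist [-0.0012  0.     -0.0386] turn [-0.     0.001 -0.   ]
[-0.06, 1.93, 0.0] [-0.0, 0.001, -0.0]
[-0.06, 1.93, 0.0] [-0.0, 0.001, -0.0]
```

View pics/s14.png

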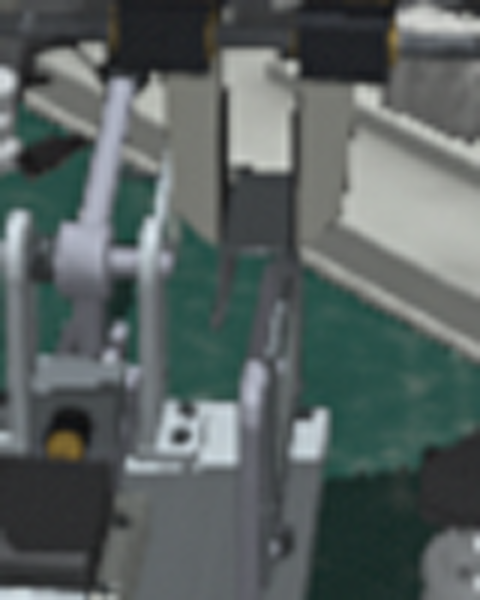

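>>> move_arm(series=[{"x": 0.05,"y": 0.7,"z": 0,"rx": 0,"ry": 0,"rz": 0},{"x": 0,"y": 0.8,"z": 0,"rx": 0,"ry": 0,"rz": 0},{"x": 0,"y": 0.5,"z": 0,"rx": 0,"ry": 0,"rz": 0},{"x": 0,"y": 0,"z": 0,"rx": 0,"ry": 0,"rz": 0}])

```text
clock: 11.82
position: [0.5025, 0.182, 0.1261]
ee_rot: [-1.571, 0.009, -0.009]
force: [0.1, 0.7, -0.2]
width: 0.224
```

```bash
python3 -c "
from h import *
plan(.5025,.182,.109,-.013,2)
cv2.imwrite('pics/s15.png',cv2.resize(arm.get_image('side')[140:240,200:280],None,fx=6,fy=6,interpolation=cv2.INTER_CUBIC))"
```

```text
now [0.5025 0.182  0.1261] yaw -0.012 F [ 0.1  0.7 -0.2] w 2.06 t 11.825
dist [-0.     -0.     -0.0171] turn [-0.     0.001 -0.   ]
[-0.0, 0.86, -0.0] [-0.0, 0.001, -0.0]
[-0.0, 0.86, -0.0] [-0.0, 0.001, -0.0]
```

View pics/s15.png

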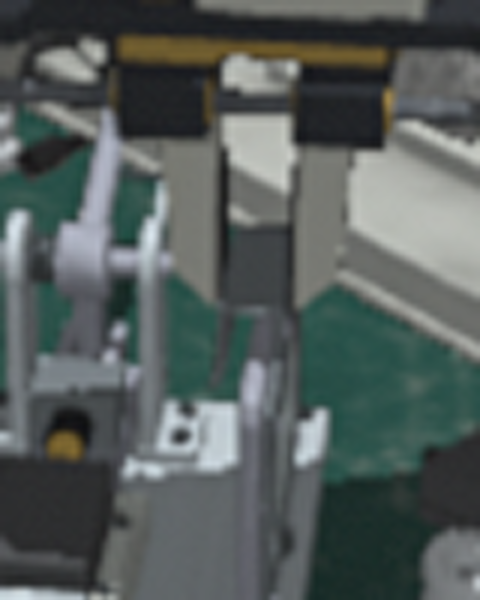

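>>> move_arm(series=[{"x": 0,"y": 0.6,"z": 0,"rx": 0,"ry": 0,"rz": 0},{"x": 0,"y": 0.7,"z": 0,"rx": 0,"ry": 0,"rz": 0},{"x": 0,"y": 0.4,"z": 0,"rx": 0,"ry": 0,"rz": 0},{"x": 0,"y": 0,"z": 0,"rx": 0,"ry": 0,"rz": 0}])

```text
clock: 12.38
position: [0.503, 0.1822, 0.1089]
ee_rot: [-1.57, 0.009, -0.009]
force: [-2.6, -0.9, 6.8]
width: 0.222
```

```bash
python3 -c "
from h import *
plan(.5025,.182,.109,-.013,2)
cv2.imwrite('pics/s16.png',cv2.resize(arm.get_image('side')[140:240,200:280],None,fx=6,fy=6,interpolation=cv2.INTER_CUBIC))"
```

```text
now [0.503  0.1822 0.1089] yaw -0.012 F [-2.6 -0.9  6.8] w 2.04 t 12.375
dist [-0.0005 -0.0002  0.0001] turn [-0.001  0.001  0.   ]
[-0.02, -0.01, -0.01] [-0.001, 0.001, 0.0]
[-0.02, -0.01, -0.01] [-0.001, 0.001, 0.0]
```

View pics/s16.png

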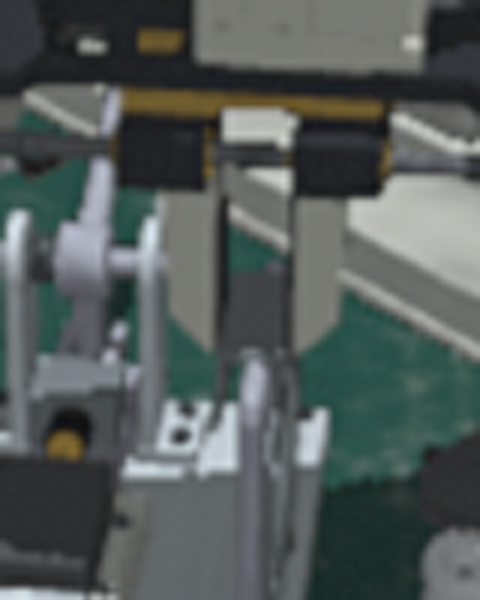

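>>> move_arm(series=[{"x": 0,"y": 0,"z": 0,"rx": 0,"ry": 0,"rz": 0},{"x": 0,"y": 0,"z": 0,"rx": 0,"ry": 0,"rz": 0},{"x": 0,"y": 0,"z": 0,"rx": 0,"ry": 0,"rz": 0},{"x": 0,"y": 0,"z": 0,"rx": 0,"ry": 0,"rz": 0},{"x": 0,"y": 0,"z": 0,"rx": 0,"ry": 0,"rz": 0}], jaw=5)

```text
clock: 13.05
position: [0.5034, 0.1823, 0.1088]
ee_rot: [-1.569, 0.008, -0.01]
force: [0.1, -0.7, -0.6]
width: 0.549
```

>>> move_arm(series=[{"x": 0,"y": -0.8,"z": 0,"rx": 0,"ry": 0,"rz": 0},{"x": 0,"y": -1.2,"z": 0,"rx": 0,"ry": 0,"rz": 0},{"x": 0,"y": -1.5,"z": 0,"rx": 0,"ry": 0,"rz": 0},{"x": 0,"y": -1.5,"z": 0,"rx": 0,"ry": 0,"rz": 0},{"x": 0,"y": -1.5,"z": 0,"rx": 0,"ry": 0,"rz": 0},{"x": 0,"y": -1.0,"z": 0,"rx": 0,"ry": 0,"rz": 0},{"x": 0,"y": 0,"z": 0,"rx": 0,"ry": 0,"rz": 0}])

```text
clock: 13.92
position: [0.5041, 0.1825, 0.1908]
ee_rot: [-1.568, 0.006, -0.012]
force: [-0.2, 0.2, -0.4]
width: 0.546
```

```bash
python3 -c "
from h import *
plan(.575,-.064,.17,0,8)
cv2.imwrite('pics/s17.png',cv2.resize(arm.get_image('side')[120:300,180:320],None,fx=4,fy=3.3,interpolation=cv2.INTER_CUBIC))"
```

```text
now [0.5041 0.1825 0.1908] yaw -0.012 F [-0.2  0.2 -0.4] w 5.01 t 13.925
dist [ 0.0709 -0.2465 -0.0208] turn [-0.003 -0.012  0.004]
[0.92, 0.26, -3.07] [-0.0, -0.001, 0.0]
[0.92, 0.26, -3.07] [-0.0, -0.001, 0.0]
[0.91, 0.26, -3.07] [-0.0, -0.001, 0.0]
[0.91, 0.26, -3.08] [-0.0, -0.001, 0.0]
[0.9, 0.26, -3.08] [-0.0, -0.001, 0.0]
[0.9, 0.26, -3.08] [-0.0, -0.001, 0.0]
[0.89, 0.26, -3.08] [-0.0, -0.001, 0.0]
[0.89, 0.26, -3.08] [-0.0, -0.001, 0.0]
```

View pics/s17.png

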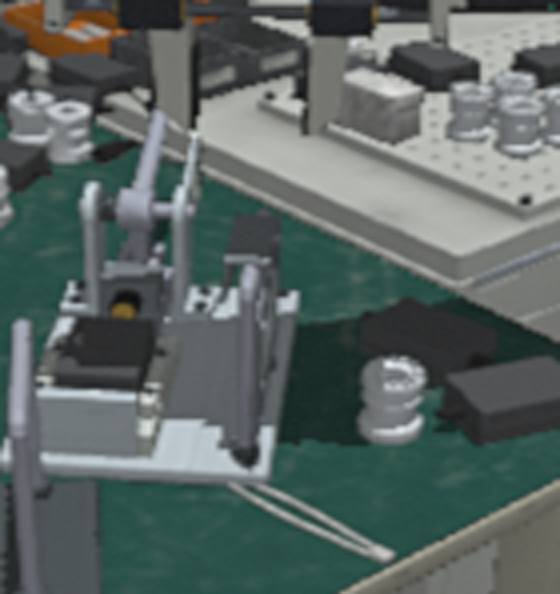

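>>> move_arm(series=[{"x": 0.9,"y": 0,"z": -2.5,"rx": 0,"ry": 0,"rz": 0},{"x": 0.9,"y": 0,"z": -3.0,"rx": 0,"ry": 0,"rz": 0},{"x": 0.9,"y": 0,"z": -3.0,"rx": 0,"ry": 0,"rz": 0},{"x": 0.9,"y": 0,"z": -3.0,"rx": 0,"ry": 0,"rz": 0},{"x": 0.9,"y": 0,"z": -3.0,"rx": 0,"ry": 0,"rz": 0},{"x": 0.8,"y": 0,"z": -3.0,"rx": 0,"ry": 0,"rz": 0},{"x": 0.6,"y": 0,"z": -2.5,"rx": 0,"ry": 0,"rz": 0},{"x": 0.4,"y": 0,"z": -1.5,"rx": 0,"ry": 0,"rz": 0},{"x": 0,"y": 0,"z": 0,"rx": 0,"ry": 0,"rz": 0},{"x": 0,"y": 0,"z": 0,"rx": 0,"ry": 0,"rz": 0}], jaw=0)

```text
clock: 15.22
position: [0.5626, -0.0375, 0.1834]
ee_rot: [-1.57, 0.012, 0.0]
force: [0.8, 0.2, 0.4]
width: 0.008
```

```bash
python3 -c "
from h import *
plan(.575,-.064,.15,0,4)
a=cv2.resize(arm.get_image('side')[90:250,180:290],None,fx=3.5,fy=3.5,interpolation=cv2.INTER_CUBIC)
b=cv2.resize(arm.get_image('top')[90:250,190:300],None,fx=3.5,fy=3.5,interpolation=cv2.INTER_CUBIC)
cv2.imwrite('pics/s18.png',np.hstack([a,b]))"
```

```text
now [ 0.5626 -0.0375  0.1834] yaw -0.008 F [0.8 0.2 0.4] w 0.08 t 15.225
dist [ 0.0124 -0.0265 -0.0334] turn [-0.001 -0.008 -0.008]
[0.32, 0.83, -0.66] [-0.0, -0.002, -0.002]
[0.32, 0.83, -0.66] [-0.0, -0.002, -0.002]
[0.32, 0.83, -0.66] [-0.0, -0.002, -0.002]
[0.31, 0.83, -0.66] [-0.0, -0.002, -0.002]
```

View pics/s18.png

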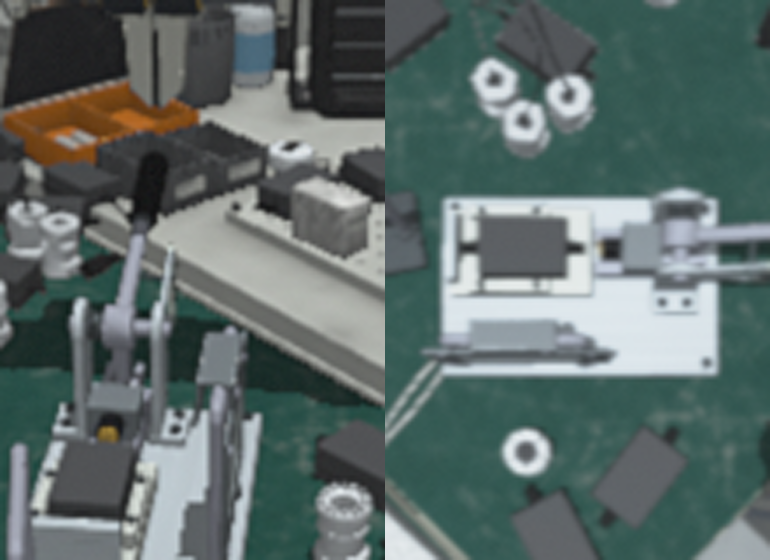

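>>> move_arm(series=[{"x": 0.5,"y": 0.4,"z": -0.8,"rx": 0,"ry": 0,"rz": 0},{"x": 0.5,"y": 0.6,"z": -0.9,"rx": 0,"ry": 0,"rz": 0},{"x": 0.3,"y": 0.7,"z": -0.7,"rx": 0,"ry": 0,"rz": 0},{"x": 0.2,"y": 0.7,"z": -0.5,"rx": 0,"ry": 0,"rz": 0},{"x": 0,"y": 0.3,"z": 0,"rx": 0,"ry": 0,"rz": 0},{"x": 0,"y": 0,"z": 0,"rx": 0,"ry": 0,"rz": 0}])

```text
clock: 16.08
position: [0.578, -0.0674, 0.1538]
ee_rot: [-1.57, 0.011, 0.002]
force: [0.7, -0.0, -0.4]
width: 0.004
```

```bash
python3 -c "
from h import *
plan(.575,-.064,.13,0,4)
a=cv2.resize(arm.get_image('side')[80:220,180:270],None,fx=4,fy=4,interpolation=cv2.INTER_CUBIC)
b=cv2.resize(arm.get_image('top')[80:220,260:360],None,fx=4,fy=4,interpolation=cv2.INTER_CUBIC)
cv2.imwrite('pics/s19.png',np.hstack([a,b]))"
```

```text
now [ 0.578  -0.0674  0.1538] yaw -0.006 F [ 0.7 -0.  -0.4] w 0.04 t 16.075
dist [-0.003   0.0034 -0.0238] turn [-0.001 -0.006 -0.008]
[-0.07, 0.6, 0.08] [-0.0, -0.001, -0.002]
[-0.07, 0.6, 0.08] [-0.0, -0.001, -0.002]
[-0.07, 0.6, 0.09] [-0.0, -0.001, -0.002]
[-0.07, 0.6, 0.09] [-0.0, -0.001, -0.002]
```

View pics/s19.png

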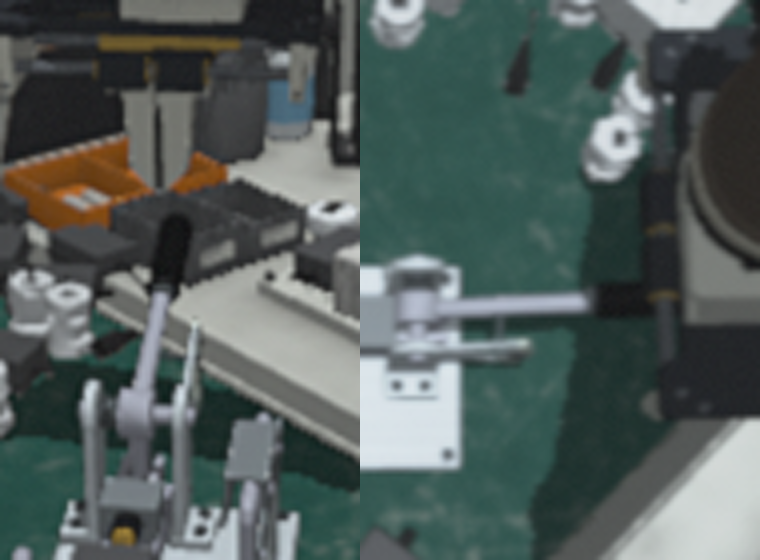

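```bash
python3 -c "
from h import *
for X in [(.578,-.0674,.163),(.575,-.064,.125),(.575,-.03,.116),(.575,-.098,.134)]: print((proj('side',X)-[180,80])*4)
print(onz('side',(180+159/4,80+190/4),.163))
for v,h in ((215,.134),(250,.125),(280,.116)): print(onz('side',(180+{215:177,250:171.5,280:165}[v]/4,80+v/4),h))"
```

```text
[158.11239203 196.35088588]
[163.29865862 256.33515494]
[156.50757091 292.89137621]
[169.77773335 221.45849018]
[ 0.57877159 -0.0777337   0.163     ]
[ 0.57171859 -0.10898046  0.134     ]
[ 0.57114628 -0.07414588  0.125     ]
[ 0.57221534 -0.04895714  0.116     ]
```

>>> move_arm(series=[{"x": -0.4,"y": 0.2,"z": 0,"rx": 0,"ry": 0,"rz": -0.003},{"x": -0.2,"y": 0.4,"z": 0,"rx": 0,"ry": 0,"rz": -0.003},{"x": 0,"y": 0.3,"z": 0,"rx": 0,"ry": 0,"rz": 0},{"x": 0,"y": 0.2,"z": 0,"rx": 0,"ry": 0,"rz": 0},{"x": 0,"y": 0,"z": 0,"rx": 0,"ry": 0,"rz": 0}])

```text
clock: 16.8
position: [0.5718, -0.0666, 0.143]
ee_rot: [-1.57, 0.004, -0.003]
force: [0.4, 0.1, -0.6]
width: 0.008
```

```bash
python3 -c "
from h import *
plan(.573,-.066,.13,0,2)
a=cv2.resize(arm.get_image('side')[80:220,180:270],None,fx=4,fy=4,interpolation=cv2.INTER_CUBIC)
cv2.imwrite('pics/s20.png',a)"
```

```text
now [ 0.5718 -0.0666  0.143 ] yaw -0.004 F [ 0.4  0.1 -0.6] w 0.07 t 16.8
dist [ 0.0012  0.0006 -0.013 ] turn [-0.001 -0.004 -0.   ]
[0.06, 0.65, 0.03] [-0.001, -0.002, -0.0]
[0.06, 0.65, 0.03] [-0.001, -0.002, -0.0]
```

View pics/s20.png

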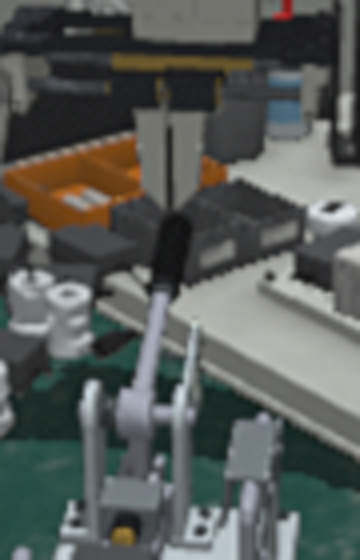

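>>> move_arm(series=[{"x": 0,"y": 0.5,"z": 0,"rx": 0,"ry": 0,"rz": 0},{"x": 0,"y": 0.6,"z": 0,"rx": 0,"ry": 0,"rz": 0},{"x": 0,"y": 0.6,"z": 0,"rx": 0,"ry": 0,"rz": 0},{"x": 0,"y": 0.3,"z": 0,"rx": 0,"ry": 0,"rz": 0},{"x": 0,"y": 0,"z": 0,"rx": 0,"ry": 0,"rz": 0}])

```text
clock: 17.48
position: [0.5718, -0.0666, 0.1214]
ee_rot: [-1.57, 0.004, -0.003]
force: [-0.8, 0.3, -0.2]
width: 0.004
```

```bash
python3 -c "
from h import *
plan(.573,-.066,.08,0,2)
a=cv2.resize(arm.get_image('side')[80:220,180:270],None,fx=4,fy=4,interpolation=cv2.INTER_CUBIC)
cv2.imwrite('pics/s21.png',a)"
```

```text
now [ 0.5718 -0.0666  0.1214] yaw -0.004 F [-0.8  0.3 -0.2] w 0.04 t 17.475
dist [ 0.0012  0.0006 -0.0414] turn [-0.001 -0.004 -0.001]
[0.06, 2.07, 0.03] [-0.001, -0.002, -0.0]
[0.06, 2.07, 0.03] [-0.001, -0.002, -0.0]
```

View pics/s21.png

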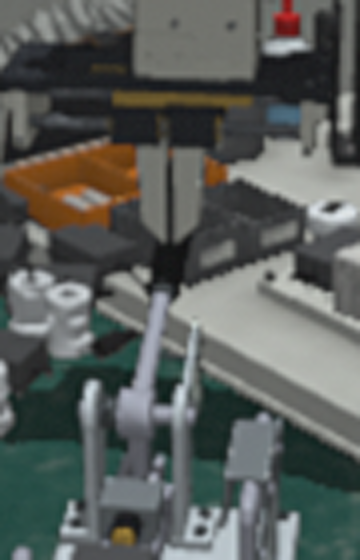

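>>> move_arm(series=[{"x": 0,"y": 0.5,"z": 0,"rx": 0,"ry": 0,"rz": 0},{"x": 0,"y": 0.5,"z": 0,"rx": 0,"ry": 0,"rz": 0},{"x": 0,"y": 0.4,"z": 0,"rx": 0,"ry": 0,"rz": 0},{"x": 0,"y": 0,"z": 0,"rx": 0,"ry": 0,"rz": 0}])

```text
clock: 18.02
position: [0.5727, -0.0673, 0.1073]
ee_rot: [-1.57, 0.003, -0.005]
force: [1.4, 0.3, -0.0]
width: 0.005
```

```bash
python3 -c "
from h import *
plan(.573,-.066,.08,0,2)
a=cv2.resize(arm.get_image('side')[80:220,180:270],None,fx=4,fy=4,interpolation=cv2.INTER_CUBIC)
cv2.imwrite('pics/s22.png',a)"
```

```text
now [ 0.5727 -0.0673  0.1073] yaw -0.005 F [ 1.4  0.3 -0. ] w 0.04 t 18.025
dist [ 0.0003  0.0013 -0.0273] turn [-0.001 -0.005  0.001]
[0.01, 1.37, 0.06] [-0.0, -0.002, 0.001]
[0.01, 1.37, 0.06] [-0.0, -0.002, 0.001]
```

View pics/s22.png

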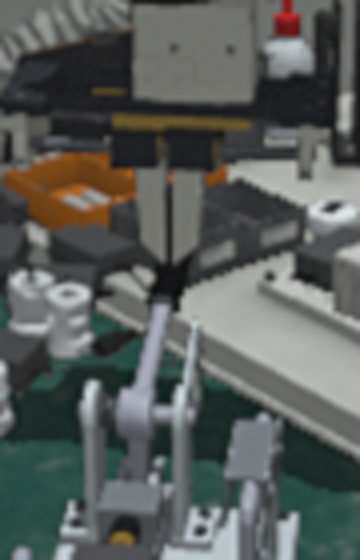

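```bash
python3 -c "
from h import *
for a in (0,.05,.1,.15,.2,.27,.335,.4):
  e=.25-a
  print(a,[((proj('side',(.573,.072-r*np.cos(e),.09+r*np.sin(e)))-[180,80])*4).round() for r in (.105,.14)], 'top z',round(.09+.14*np.sin(e)+.011,4))
f=lambda n:cv2.imread('pics/'+n)[250:420,120:215]
cv2.imwrite('pics/c1.png',np.hstack([cv2.resize(f(n),None,fx=2.6,fy=3.3,interpolation=cv2.INTER_CUBIC) for n in('s20.png','s21.png','s22.png')]))"
```

```text
0 [array([160., 293.]), array([166., 257.])] top z 0.1356
0.05 [array([160., 300.]), array([167., 266.])] top z 0.1288
0.1 [array([160., 307.]), array([167., 276.])] top z 0.1219
0.15 [array([161., 315.]), array([168., 285.])] top z 0.115
0.2 [array([161., 322.]), array([168., 295.])] top z 0.108
0.27 [array([161., 333.]), array([168., 309.])] top z 0.0982
0.335 [array([161., 343.]), array([168., 323.])] top z 0.0891
0.4 [array([161., 354.]), array([168., 336.])] top z 0.0801
```

View pics/c1.png

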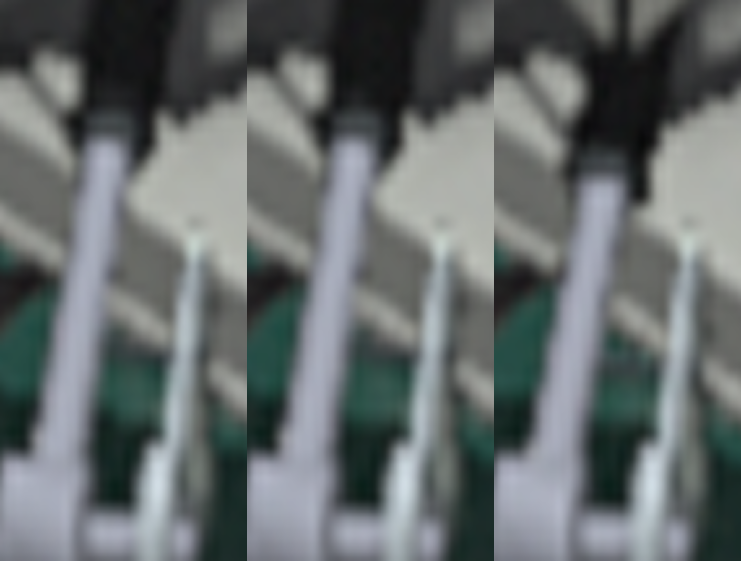

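>>> move_arm(series=[{"x": 0,"y": 0.5,"z": 0,"rx": 0,"ry": 0,"rz": 0},{"x": 0,"y": 0.6,"z": 0,"rx": 0,"ry": 0,"rz": 0},{"x": 0,"y": 0.6,"z": 0,"rx": 0,"ry": 0,"rz": 0},{"x": 0,"y": 0.4,"z": 0,"rx": 0,"ry": 0,"rz": 0},{"x": 0,"y": 0,"z": 0,"rx": 0,"ry": 0,"rz": 0}])

```text
clock: 18.7
position: [0.573, -0.0681, 0.0852]
ee_rot: [-1.571, 0.003, -0.006]
force: [-0.3, -1.2, 1.3]
width: 0.008
```

```bash
python3 -c "
from h import *
plan(.573,-.067,.07,0,2)
a=cv2.resize(arm.get_image('side')[80:220,180:270],None,fx=4,fy=4,interpolation=cv2.INTER_CUBIC)
cv2.imwrite('pics/s23.png',a)"
```

```text
now [ 0.573  -0.0681  0.0852] yaw -0.005 F [-0.3 -1.2  1.3] w 0.07 t 18.7
dist [-0.      0.0011 -0.0152] turn [ 0.    -0.005  0.002]
[-0.0, 0.76, 0.05] [0.0, -0.003, 0.001]
[-0.0, 0.76, 0.05] [0.0, -0.003, 0.001]
```

View pics/s23.png

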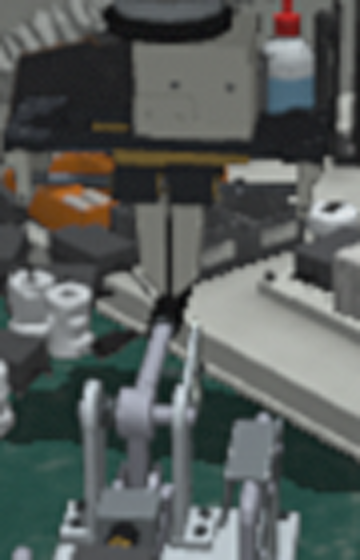

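>>> move_arm(series=[{"x": 0,"y": 0.5,"z": 0,"rx": 0,"ry": 0,"rz": 0},{"x": 0,"y": 0.5,"z": 0,"rx": 0,"ry": 0,"rz": 0},{"x": 0,"y": 0.3,"z": 0,"rx": 0,"ry": 0,"rz": 0},{"x": 0,"y": 0,"z": 0,"rx": 0,"ry": 0,"rz": 0},{"x": 0,"y": 0,"z": 0,"rx": 0,"ry": 0,"rz": 0}])

```text
clock: 19.38
position: [0.5733, -0.0685, 0.072]
ee_rot: [-1.571, 0.002, -0.007]
force: [-0.3, -1.2, 4.9]
width: 0.002
```

```bash
python3 -c "
from h import *
plan(.573,-.067,.07,0,1)
s=arm.get_image('side')
a=cv2.resize(s[80:220,180:270],None,fx=4,fy=4,interpolation=cv2.INTER_CUBIC)
b=cv2.resize(arm.get_image('top')[140:200,200:300],None,fx=4,fy=4,interpolation=cv2.INTER_CUBIC)
cv2.imwrite('pics/s24.png',a);cv2.imwrite('pics/t24.png',b)"
```

```text
now [ 0.5733 -0.0685  0.072 ] yaw -0.006 F [-0.3 -1.2  4.9] w 0.02 t 19.375
dist [-0.0003  0.0015 -0.002 ] turn [ 0.    -0.006  0.003]
[-0.03, 0.2, 0.15] [0.0, -0.006, 0.003]
```

View pics/s24.png

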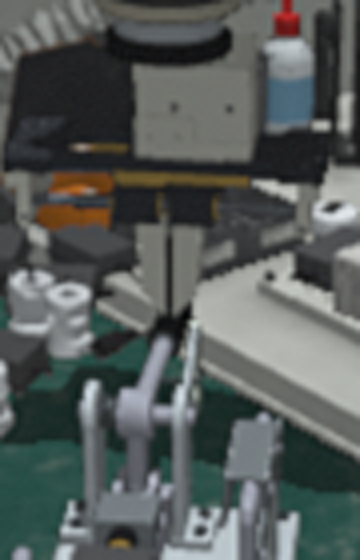

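View pics/t24.png

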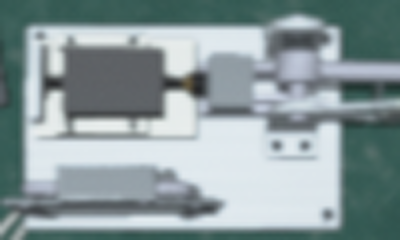

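```bash
python3 -c "
from h import *
plan(.573,-.067,.07,0,1)
b=arm.get_image('top');g=cv2.cvtColor(b,cv2.COLOR_BGR2GRAY);g0=cv2.cvtColor(cv2.imread('pics/top0.png'),cv2.COLOR_BGR2GRAY)
for v in (158,160,162): print(g0[v,246:268].tolist(),'\n',g[v,246:268].tolist())
s=arm.observe();print(s['position'],s['force'],s['clock'])"
```

```text
now [ 0.5733 -0.0685  0.0721] yaw -0.006 F [-0.9 -1.3  4.6] w 0.05 t 19.475
dist [-0.0003  0.0015 -0.0021] turn [ 0.    -0.006  0.003]
[-0.03, 0.21, 0.15] [0.0, -0.006, 0.003]
[189, 191, 172, 147, 147, 132, 96, 78, 74, 73, 77, 91, 111, 125, 129, 128, 128, 129, 129, 129, 128, 126] 
 [181, 139, 101, 79, 85, 106, 131, 150, 154, 155, 154, 154, 154, 154, 155, 154, 148, 135, 120, 117, 116, 116]
[93, 144, 162, 149, 148, 123, 74, 46, 42, 41, 49, 79, 110, 126, 130, 129, 129, 128, 129, 129, 129, 126] 
 [93, 85, 63, 52, 57, 88, 127, 149, 154, 155, 154, 155, 156, 155, 155, 155, 152, 153, 162, 171, 175, 170]
[129, 158, 169, 166, 169, 137, 77, 34, 28, 32, 49, 84, 114, 127, 130, 130, 130, 130, 129, 130, 130, 127] 
 [123, 90, 55, 39, 51, 86, 126, 150, 155, 156, 155, 155, 156, 156, 156, 155, 156, 173, 204, 222, 225, 222]
[ 0.57329465 -0.06852855  0.07206604] [-0.10451169 -2.23834199  4.67175871] 19.525
```

```bash
python3 -c "
from cell import arm
print(arm.sign_off()); s=arm.observe(); print(s['position'],s['force'],s['clock'])"
```

```text
the job is handed in; nothing more can be done
None
the job is handed in; nothing more can be done
```

I hung the guard on the tester's rail with its panel on the robot's side and let go of it. I then pressed the lever with the closed fingertips and handed the job in at about 19.5 s, still holding it. No verdict was reported.

**Last checks:**
- **Guard:** the pictures showed it seated on the bar and centred within about 3 mm. It took about 7 N upward when I seated it, and nothing after I let go.
- **Lever:** its angle came out between about 0.325 and 0.337 rad, from the height of the grip and from how far the contact carriage had moved (about 15 mm). I did not read the pointer against the marks directly.
- **Push:** the fingers were pressing with about 5 N and the pose was not drifting.
- **Contact:** I worked out about 9 N on the plug from the lever angle. It was not measured.
- **Waiting parts:** they looked undisturbed in the last wide pictures.

**What disagreed:**
- **Fingertip height:** the fingertips were about 10–18 mm above the reported TCP height, not 19 mm below it as described. The first attempt to grip therefore closed on nothing above the hook. I went 31 mm lower and gripped it properly (20.8 mm measured for the 21 mm hook). I used the same reported height for hanging it.
- **Grip position:** the two cameras differed by about 3 mm in x for the lever grip, so I aimed between them.

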